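# Close the flower press evenly

### The arm

A 7-joint arm with a two-finger parallel gripper is mounted at the origin on a cart in front of the work surface, level with it; the furniture and walls round the work are solid. World frame = base frame: x ahead of the robot, y to its left, z up, the work surface at z = 0. Lengths are in m, angles in rad, forces in N, time in s.
With the tool pointing down it reaches from about 0.425 to 0.875 m from the base axis. Payload 8.4 kg.
Tool frame: the origin (TCP) lies on the centre line of the jaws, within the pads' length; the fingertips stand 17 mm ahead of it and the grasp point (between the pads) lies 2 mm behind it; z points along the fingers, x is the direction in which the jaws open and shut, and the axes are right-handed (so a half turn about z gives the same grasp; the last joint's range is limited). The gripper opens to 85 mm and grips with 20 to 120 N. Pads are 22 mm wide; open, the fingers measure 114 mm over their backs; the gripper's body (76 mm by 85 mm) begins 54 mm behind the grasp point. The pads swing forward as they close: fully open they stand 13 mm farther back than shut.
Start: joints at [1.15, 0.333, 0.04, 1.465, -0.013, 1.343, -0.059], TCP at [0.206, -0.617, 0.217] pointing down, gripper open.
Joint ranges: [-2.58, 2.58], [-0.38, 2.09], [-1.3, 1.39], [0.25, 2.4], [-1.5, 4.64], [0.08, 2.09], [-2.65, 2.65]. Speed limits (rad/s): [2.22, 2.22, 2.79, 2.79, 3.14, 3.14, 3.14].

### API

Orientations are given as a rotation vector (axis times angle).
In Python, from rig import * gives the robot as it stands. The module is installed in compiled form; this text tells all that it offers.
- The arm moves only by the tool jog_arm, never from a script. Its argument "plan" is a list of rows, each a list of 2 entries, a list of its own where there are three numbers: the shift along the tool's x, y, z in mm, then the turn, a rotation vector about the tool's x, y, z in rad. A call has 1 to 8 rows; each row is the pose to reach, as a shift and turn from the pose commanded when the call began, along the tool's axes at that moment; what a row does not reach only later rows make up. A row lasts 1/10 s, in which the tool goes at most 50 mm and 8.59 degrees, less where a joint would pass 70% of its speed; a pose out of reach is approached as far as the arm can. A call with a gripper value outside its range is refused whole. "jaw" is the closure, from 0 (fully open) to 1 (shut), set as the call begins (left out, the last holds). The fingers move at their own pace and stop on an object; "force" is the grip in N (left out, the last holds). Time passes only in rows, so rows that repeat a pose let the fingers close. It gives the time, the measured TCP pose, the force and the opening at its end, in the units of the state.
- get_state(): the state, without advancing time (a new reading comes with each control period).
- snapshot(name): name is "side" or "top"; returns the picture (420x560x3 uint8, blue, green, red); there is no depth.
- camera_model(name): a dict with "intrinsics" (3x3 intrinsics, pixels), "R" (3x3) and "t" (3): a world point X has camera coordinates R X + t. Camera axes: x right, y down, z forward; pixel columns grow to the right and rows downward; lengths in m; the calibration is good to about 2 mm. A picture is of the moment at which its call begins. camera_model takes no time and is no camera call.
- sign_off(): hands the job in, once; it reports no verdict.
The state is a dict: "time": time; "q": joint angles; "joint_velocities": joint speeds; "tau": joint torques, N m; "eef_pos": TCP position; "orientation": TCP orientation; "force": force on the tool from outside, world axes, zero at the start; "torque": the same for the moment, N m; "opening": finger opening in m.
Only numpy, scipy, OpenCV 4.12 (cv2) and the standard library are available. Lean on these libraries where they do the work, as an engineer would, in place of code of your own. Each camera call takes 0.05 s, during which the arm holds its last target.

### The job

Take the wooden stamp off the flower press and stand it upright on the bare counter. Then tighten the press's four crank nuts clockwise in cross order, about half a turn each until firmly home, finishing each nut before starting the next: the red-handled nut first, the one diagonally across from it second, then the remaining two in either order, so that the top board comes down level. Leave everything else on the counter where it is.

Things in the scene. Friction and masses are not known exactly. Their poses are not given: they have to be found in the camera images.
- press: wooden flower press standing fixed on the counter: square base 160 x 160 x 18 mm, a stack of blotting card on it, a square top board above. Four steel studs stand in a square of 112 mm, at (+56,+56) nut 1, (-56,-56) nut 2, (+56,-56) nut 3, (-56,+56) nut 4 mm in its frame; 1 and 2 are diagonal to each other, 3 and 4 are the other diagonal. Origin: centre of the underside of the base, z up; it can stand at any yaw.
- board_top (a point): centre of the upper face of the pale wooden top board (156 x 156 x 12 mm), z axis = the board's normal. The face lies 52 mm above the counter at the start (up to 0.4 mm less); nuts 1 and 2 draw the board down, each at its own corner, as they are turned, and nuts 3 and 4 then follow down onto it. With all four home the board lies level with its face 48 mm above the counter, flat on the card stack.
- stamp: wooden hand stamp standing upright near the middle of the top board: block 32 x 44 x 22 mm, turned round knob above it, about 24 mm across at its widest, stamp 62 mm tall in all, about 50 g. Origin: centre of its underside, z up. The counter is bare at x = 0.54 m, 215 mm to the right (-y) of the press's middle.
- card_reader: white card reader, 153 x 73 x 44 mm, loose, to the right of the press. Bystander.
- soap_1: wrapped cream bar of soap, 53 x 78 x 28 mm, loose, right and behind. Bystander.
- balm_tin_1: white balm tin, 50 mm across, 21 mm high, loose, right and behind. Bystander.
- tape_dispenser: dark tape dispenser, 40 x 135 x 69 mm, loose, behind the press. Bystander.
- nut_1 (a joint): angle of crank nut 1 (the only one with a red handle; the first to tighten), rad. It starts between 0 and 0.3 and grows as the nut is turned clockwise seen from above; at 3.14 it meets a firm stop, home. It has light friction (about 0.06 N m, so 2.5 N at the handle), stays where it is left, and sinks straight down 4 mm over the half turn.
- post_1_top (a point): centre of the top of nut 1's handle: an upright round post 12 to 13 mm thick and 36 mm tall, which spins freely on its own pin, at the end of a flat crank arm, 24 mm from the nut's axis. At the start its top is 98 mm above the counter (94 mm when home; nut 2 leans with the board by up to 0.025 rad), the top of the crank arm 36 mm lower. Pinch it from above and carry it round the axis; the gripper need not turn.
- axis_1 (a point): fixed point on the vertical axis of nut 1, 62 mm above the counter (the height of the crank arm's top at the start). Nothing on the axis stands higher than 63 mm.
- nut_2 (a joint): angle of crank nut 2 (black handle, diagonally across from the red one), rad. It starts between 0 and 0.3 and grows as the nut is turned clockwise seen from above; at 3.14 it meets a firm stop, home. It has light friction (about 0.06 N m, so 2.5 N at the handle), stays where it is left, and sinks straight down 4 mm over the half turn.
- post_2_top (a point): centre of the top of nut 2's handle: an upright round post 12 to 13 mm thick and 36 mm tall, which spins freely on its own pin, at the end of a flat crank arm, 24 mm from the nut's axis. At the start its top is 98 mm above the counter (94 mm when home; nut 2 leans with the board by up to 0.025 rad), the top of the crank arm 36 mm lower. Pinch it from above and carry it round the axis; the gripper need not turn.
- axis_2 (a point): fixed point on the vertical axis of nut 2, 62 mm above the counter (the height of the crank arm's top at the start). Nothing on the axis stands higher than 63 mm.
- nut_3 (a joint): angle of crank nut 3 (black handle), rad. It starts between 0 and 0.3 and grows as the nut is turned clockwise seen from above; at 3.14 it meets a firm stop, home. It has light friction (about 0.06 N m, so 2.5 N at the handle), stays where it is left, and sinks straight down 4 mm over the half turn.
- post_3_top (a point): centre of the top of nut 3's handle: an upright round post 12 to 13 mm thick and 36 mm tall, which spins freely on its own pin, at the end of a flat crank arm, 24 mm from the nut's axis. At the start its top is 98 mm above the counter (94 mm when home; nut 2 leans with the board by up to 0.025 rad), the top of the crank arm 36 mm lower. Pinch it from above and carry it round the axis; the gripper need not turn.
- axis_3 (a point): fixed point on the vertical axis of nut 3, 62 mm above the counter (the height of the crank arm's top at the start). Nothing on the axis stands higher than 63 mm.
- nut_4 (a joint): angle of crank nut 4 (black handle), rad. It starts between 0 and 0.3 and grows as the nut is turned clockwise seen from above; at 3.14 it meets a firm stop, home. It has light friction (about 0.06 N m, so 2.5 N at the handle), stays where it is left, and sinks straight down 4 mm over the half turn.
- post_4_top (a point): centre of the top of nut 4's handle: an upright round post 12 to 13 mm thick and 36 mm tall, which spins freely on its own pin, at the end of a flat crank arm, 24 mm from the nut's axis. At the start its top is 98 mm above the counter (94 mm when home; nut 2 leans with the board by up to 0.025 rad), the top of the crank arm 36 mm lower. Pinch it from above and carry it round the axis; the gripper need not turn.
- axis_4 (a point): fixed point on the vertical axis of nut 4, 62 mm above the counter (the height of the crank arm's top at the start). Nothing on the axis stands higher than 63 mm.
Things that resemble listed ones, but are neither listed nor needed, are in the scene too. There is more than one size of the press; the one meant has the size given above. What is shaped like the stamp but turquoise is not meant.

How it is judged:
On the way, in this order (a step that is already met when the one before it is completed fails the run):
1. the stamp stands upright on the counter, off the press (height (world z) of stamp below 0.008 m and angle between stamp's own z axis and vertical below 0.15 rad and horizontal distance between stamp and press above 0.1 m and linear speed of stamp below 0.03 m/s), for 0.2 s.
2. the red nut is home, the other three still about where they were (value of joint nut_1 above 2.9 rad and value of joint each of nut_2, nut_3, nut_4 below 0.8 rad), for 0.2 s.
3. the nut diagonally across from it is home too, the last two still about where they were (value of joint each of nut_1, nut_2 above 2.9 rad and value of joint each of nut_3, nut_4 below 0.8 rad), for 0.2 s.
4. one of the last two is home, the other still about where it was (((value of joint each of nut_1, nut_2, nut_3 above 2.9 rad and value of joint nut_4 below 0.8 rad) or (value of joint each of nut_1, nut_2, nut_4 above 2.9 rad and value of joint nut_3 below 0.8 rad))), for 0.2 s.
At the end, for the whole second after the job is handed in: All four nuts are home (each reads more than 2.9 rad), the top board is level within 0.006 rad, and the stamp stands at rest and upright (within 0.15 rad) on the counter, its centre more than 100 mm from the middle of the press (all of step 1 and value of joint each of nut_1, nut_2, nut_3, nut_4 above 2.9 rad and angle between board_top's own z axis and vertical below 0.006 rad); the robot touches nothing.
It fails at once if the card reader is pushed more than 40 mm (distance of card_reader from where it was at the start of the episode above 0.04 m).
It fails at once if the soap is pushed more than 40 mm (distance of soap_1 from where it was at the start of the episode above 0.04 m).
It fails at once if the balm tin is pushed more than 40 mm (distance of balm_tin_1 from where it was at the start of the episode above 0.04 m).
It fails at once if the tape dispenser is pushed more than 40 mm (distance of tape_dispenser from where it was at the start of the episode above 0.04 m).
It also fails if it takes over 72 s, if anything falls off the work surface, if the arm or the gripper's body presses on something with over 40 N, if the wrist force passes 120 N, or if a joint passes its speed limit or range.

## Working session

There is one attempt and no reset: what is moved stays moved. The work goes in short steps, Python scripts to look and compute and a tool call to move; the robot and the scene stay as the last step left them, time stands still between calls to the robot, and variables do not carry over. Pictures are saved under pics/ and viewed, and the job is handed in when it is done.

Besides the shell and the picture viewer there is one more tool, called after "Call:" in YAML: its name, and indented under it one key for each argument. jog_arm: Moves the arm, as the interface text tells. Its arguments: {"type":"object","properties":{"plan":{"type":"array","items":{"type":"array"}},"jaw":{"type":"number"},"force":{"type":"number"}},"required":["plan"]}

```bash
mkdir -p pics
python3 - <<'E'
from rig import *
import cv2
s=get_state();print(s)
for n in("top","side"):
    cv2.imwrite(f"pics/{n}0.png",snapshot(n)); c=camera_model(n);print(n,c)
E
```

```text
{'time': 0.0, 'q': array([ 1.14978532,  0.33389966,  0.03987254,  1.46628228, -0.01341365,
        1.34333852, -0.05853894]), 'joint_velocities': array([ 5.47022264e-04, -6.67651158e-04, -4.47091591e-04,  5.95463078e-04,
        1.71080342e-05, -9.06834669e-04, -4.15616587e-04]), 'tau': array([-9.01872113e-06, -6.58550978e+01,  1.36517499e+00, -4.05554724e+01,
        1.67692371e-02,  1.26194747e-02, -4.31880025e-06]), 'eef_pos': array([ 0.20540311, -0.61616652,  0.21642317]), 'orientation': array([-2.54787185e+00,  1.83639779e+00,  2.20369783e-03]), 'force': array([-0.52785128,  0.14388958, -0.49433014]), 'torque': array([ 0.05876633,  0.04435812, -0.01997174]), 'opening': 0.08542792757071715}
top {'intrinsics': array([[413.9812238 ,   0.        , 281.60103036],
       [  0.        , 413.9812238 , 214.33418538],
       [  0.        ,   0.        ,   1.        ]]), 'R': array([[-0.01831528, -0.99982161,  0.0046148 ],
       [-0.98878183,  0.01742834, -0.14834671],
       [ 0.14823982, -0.00728005, -0.98892465]]), 't': array([0.00393487, 0.56960278, 0.88680477])}
side {'intrinsics': array([[398.91461164,   0.        , 278.90408432],
       [  0.        , 398.91461164, 216.82380516],
       [  0.        ,   0.        ,   1.        ]]), 'R': array([[ 0.97363594, -0.22798404,  0.00750531],
       [-0.0788077 , -0.36707082, -0.92684862],
       [ 0.21406168,  0.90182165, -0.37536024]]), 't': array([-0.53042212,  0.13982511,  0.84069027])}
```

View pics/top0.png

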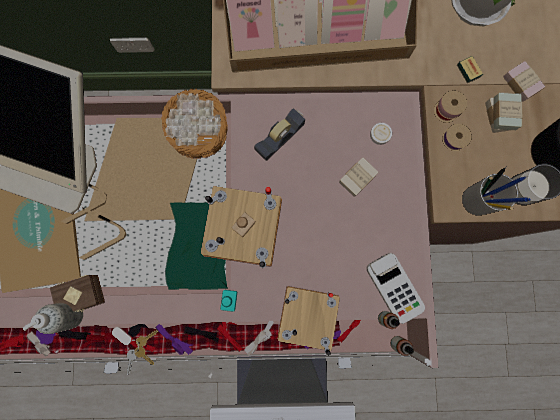

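View pics/side0.png

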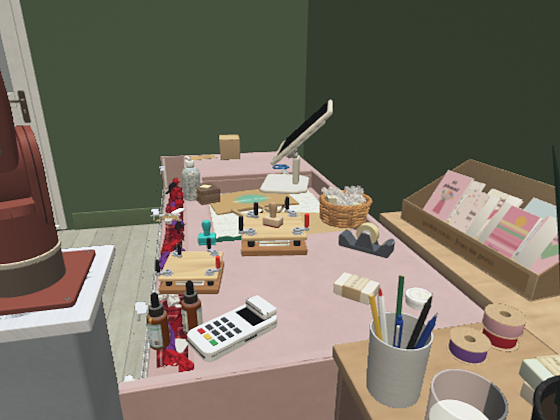

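The top view shows two presses: a larger one at px (242,227) with a wooden stamp at (243,222), and a smaller one at (310,318). A turquoise stamp is at (228,300). I'll crop in close and measure the sizes.

```bash
cat > h.py <<'E'
from rig import *
import cv2,numpy as np
def ray(n,u,v):
    c=camera_model(n);R=c['R'];t=c['t'];o=-R.T@t
    d=R.T@np.linalg.inv(c['intrinsics'])@np.array([u,v,1.]);return o,d
def onplane(n,u,v,z):
    o,d=ray(n,u,v);return o+d*(z-o[2])/d[2]
def proj(n,X):
    c=camera_model(n);p=c['intrinsics']@(c['R']@np.array(X,float)+c['t']);return p[:2]/p[2]
def tri(a,b):
    A=[];B=[]
    for n,(u,v) in (("top",a),("side",b)):
        o,d=ray(n,u,v);d=d/np.linalg.norm(d);P=np.eye(3)-np.outer(d,d);A.append(P);B.append(P@o)
    return np.linalg.lstsq(np.vstack(A),np.hstack(B),rcond=None)[0]
def crop(img,x0,y0,w,h,s,name):
    c=cv2.resize(img[y0:y0+h,x0:x0+w],None,fx=s,fy=s,interpolation=cv2.INTER_CUBIC);cv2.imwrite(name,c)
E
python3 - <<'E'
from h import *
t=cv2.imread('pics/top0.png');s=cv2.imread('pics/side0.png')
crop(t,190,175,105,100,6,'pics/ct.png');crop(s,225,190,100,75,8,'pics/cs.png')
for n in("top","side"):
    c=camera_model(n);print(-c['R'].T@c['t'])
E
```

```text
[4.31825171e-01 4.62913928e-04 9.61463629e-01]
[ 0.34749776 -0.82775475  0.4491394 ]
```

View pics/ct.png

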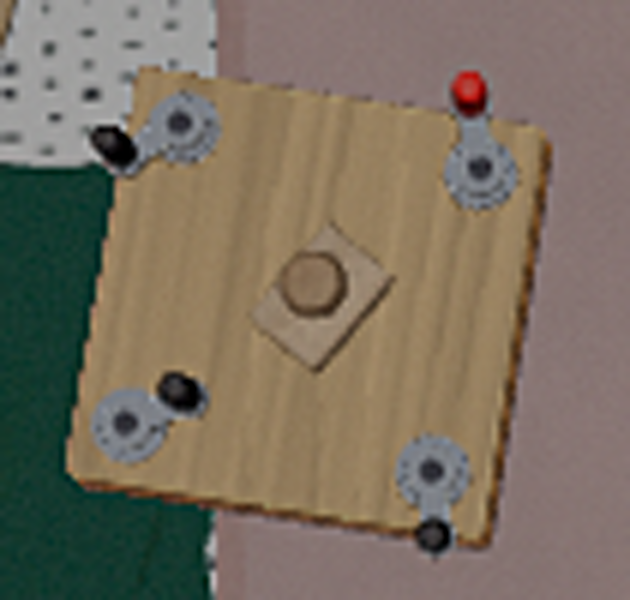

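View pics/cs.png

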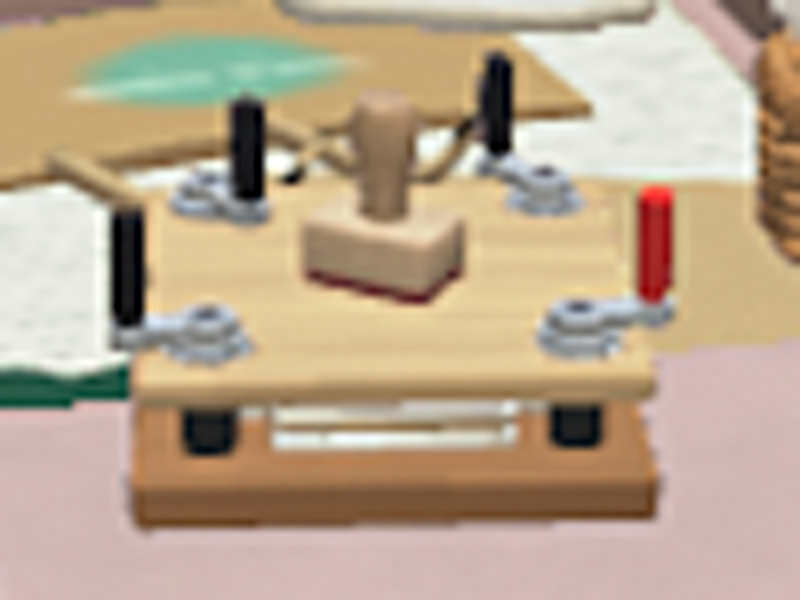

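Both crops show the wooden stamp, tan with a dark-red underside, in the middle of the larger board. Red post at top px ≈(268,190), and black posts at (209,199), (220,240) and (262,264). Next I'll measure these points.

Run:
```python
from h import *
np.set_printoptions(precision=4,suppress=True)
T=lambda x,y:((x+.5)/6-.5+190,(y+.5)/6-.5+175)
S=lambda x,y:((x+.5)/8-.5+225,(y+.5)/8-.5+190)
cor=np.array([onplane('top',*T(*p),.052) for p in [(550,128),(143,68),(70,480),(487,548)]])
print('corners',cor,np.linalg.norm(cor-np.roll(cor,1,0),axis=1),cor.mean(0))
tops={'red':(480,166),'B':(180,122),'C':(125,422),'D':(432,469)}
ss={'red':(582,306),'B':(545,172),'C':(207,182),'D':(209,312)}
A={k:onplane('top',*T(*v),.063) for k,v in tops.items()}
M=sum(A.values())/4
for k in A:print(k,A[k],'side',onplane('side',*S(*ss[k]),.063),'tri',tri(T(*tops[k]),S(*ss[k])))
print('mean',M,'diag',np.linalg.norm(A['red']-A['C']),np.linalg.norm(A['B']-A['D']),'yaw',[np.arctan2(*(A[a]-A[b])[1::-1]) for a,b in (('red','C'),('B','D'))])
pt={'red':(468,84),'B':(106,141),'C':(173,384),'D':(432,533)}
ps={'red':(657,193),'B':(497,58),'C':(248,100),'D':(128,212)}
for k in pt:
  P=onplane('top',*T(*pt[k]),.097);print('post',k,P,'side',onplane('side',*S(*ps[k]),.098),'tri',tri(T(*pt[k]),S(*ps[k])),'arm',P[:2]-A[k][:2],np.linalg.norm(P[:2]-A[k][:2]))
print('stamp knob',onplane('top',*T(314,282),.110),tri(T(314,282),S(386,97)))
print('blk top corners z.074',[onplane('top',*T(*p),.074) for p in [(331,222),(394,278),(317,370),(250,315)]])
print('blue stud small press', proj('top',[.54,-.19,0]),proj('top',[.5,-.2,0]))
for u,v in[(285,287),(339,292),(280,342),(332,350),(368,265),(400,252),(426,300),(388,317),(342,180),(378,172),(300,115),(255,155)]:print((u,v),onplane('top',u,v,0.03))
```

```text
corners [[ 0.6098 -0.0062  0.052 ]
 [ 0.6353  0.1455  0.052 ]
 [ 0.4822  0.1711  0.052 ]
 [ 0.4549  0.0195  0.052 ]] [0.1571 0.1538 0.1552 0.1541] [0.5455 0.0825 0.052 ]
red [0.5939 0.0198 0.063 ] side [0.5951 0.0217 0.063 ] tri [0.5941 0.0197 0.0639]
B [0.6123 0.13   0.063 ] side [0.6131 0.1322 0.063 ] tri [0.6123 0.1298 0.0639]
C [0.5022 0.1494 0.063 ] side [0.5012 0.1468 0.063 ] tri [0.502  0.1497 0.0619]
D [0.4832 0.0387 0.063 ] side [0.4843 0.0411 0.063 ] tri [0.4835 0.0386 0.0641]
mean [0.5479 0.0845 0.063 ] diag 0.158782183154501 0.15809005559983244 yaw [np.float64(-0.9548641523815834), np.float64(0.6157391014688115)]
post red [0.6174 0.023  0.097 ] side [0.6174 0.0214 0.098 ] tri [0.6176 0.0229 0.0974] arm [0.0235 0.0031] 0.023724238075894348
post B [0.5991 0.1512 0.097 ] side [0.6007 0.1505 0.098 ] tri [0.5998 0.1509 0.0978] arm [-0.0132  0.0212] 0.02500378938669719
post C [0.5125 0.1272 0.097 ] side [0.512  0.1272 0.098 ] tri [0.5122 0.1271 0.0981] arm [ 0.0103 -0.0223] 0.02452382028488121
post D [0.4592 0.0375 0.097 ] side [0.4607 0.0394 0.098 ] tri [0.4598 0.0373 0.0989] arm [-0.024  -0.0012] 0.02403929195531087
stamp knob [0.5457 0.0767 0.11  ] [0.5457 0.0762 0.1144]
blk top corners z.074 [array([0.5723, 0.0737, 0.074 ]), array([0.5515, 0.0512, 0.074 ]), array([0.5187, 0.079 , 0.074 ]), array([0.539, 0.103, 0.074])]
blue stud small press [360.277  228.1655] [365.3718 245.1882]
(285, 287) [ 0.4084 -0.0109  0.03  ]
(339, 292) [ 0.3953 -0.1303  0.03  ]
(280, 342) [0.2908 0.0022 0.03  ]
(332, 350) [ 0.2719 -0.1103  0.03  ]
(368, 265) [ 0.4535 -0.1975  0.03  ]
(400, 252) [ 0.4812 -0.2709  0.03  ]
(426, 300) [ 0.3744 -0.322   0.03  ]
(388, 317) [ 0.3394 -0.2359  0.03  ]
(342, 180) [ 0.649  -0.1471  0.03  ]
(378, 172) [ 0.6665 -0.2312  0.03  ]
(300, 115) [ 0.8078 -0.0542  0.03  ]
(255, 155) [0.712  0.0529 0.03  ]
```

```bash
cat >> h.py <<'E'
from scipy.spatial.transform import Rotation as Ro
np.set_printoptions(precision=4,suppress=True)
def toolR(yaw):
    x=np.array([np.cos(yaw),np.sin(yaw),0]);z=np.array([0,0,-1.]);return np.column_stack([x,np.cross(z,x),z])
def delta(pos,yaw=None):
    s=get_state();R=Ro.from_rotvec(s['orientation']).as_matrix()
    d=R.T@(np.array(pos)-s['eef_pos'])*1000
    r=np.zeros(3) if yaw is None else Ro.from_matrix(R.T@toolR(yaw)).as_rotvec()
    print(pos,'shift',d.round(1),'turn',r.round(3));return d,r
def st():
    s=get_state();R=Ro.from_rotvec(s['orientation']).as_matrix()
    print('t',round(s['time'],2),'pos',s['eef_pos'],'yaw',np.degrees(np.arctan2(R[1,0],R[0,0])).round(1),'tilt',np.degrees(np.arccos(-R[2,2])).round(2),'F',s['force'],'open',s['opening'],'q',s['q'])
E
python3 - <<'E'
from h import *
st()
delta([.37,-.28,.22],np.radians(-12)); delta([.5455,.0767,.20],np.radians(47))
E
```

```text
t 0.1 pos [ 0.2054 -0.6162  0.2165] yaw -71.6 tilt 0.08 F [-1.0684  0.3607 -0.4137] open 0.08570734319681692 q [ 1.1498  0.3338  0.0399  1.4662 -0.0134  1.3433 -0.0585]
[0.37, -0.28, 0.22] shift [-266.9 -262.5   -3.1] turn [-0.001  0.001 -1.04 ]
[0.5455, 0.0767, 0.2] shift [-549.8 -541.8   17.3] turn [-0.001  0.001 -2.069]
```

Call:
jog_arm:
  plan:
    - [[-34, -34, 0], [0, 0, -0.14]]
    - [[-68, -68, 0], [0, 0, -0.28]]
    - [[-102, -102, 0], [0, 0, -0.42]]
    - [[-136, -135, 0], [0, 0, -0.56]]
    - [[-170, -168, 0], [0, 0, -0.7]]
    - [[-204, -201, 0], [0, 0, -0.84]]
    - [[-238, -234, 0], [0, 0, -0.98]]
    - [[-272, -268, 0], [0, 0, -1.1]]
  jaw: 0.2
  force: 40

```text
time: 0.9
eef_pos: [0.374, -0.272, 0.2172]
orientation: [3.133, -0.225, -0.0]
force: [0.1, -0.5, 0.4]
opening: 0.0687
```

Run:
```python
from h import *
st()
delta([.5455,.0767,.16],np.radians(47))
```

```text
t 0.9 pos [ 0.374  -0.272   0.2172] yaw -8.2 tilt 0.02 F [ 0.0506 -0.5364  0.4379] open 0.0686508797785015 q [ 0.8582 -0.0341 -0.3158  1.8849 -0.0107  1.2892  0.4018]
[0.5455, 0.0767, 0.16] shift [ 119.8 -369.7   57.1] turn [ 0.     0.    -0.964]
```

Call:
jog_arm:
  plan:
    - [[15, -46, 0], [0, 0, -0.13]]
    - [[30, -92, 0], [0, 0, -0.26]]
    - [[45, -138, 0], [0, 0, -0.39]]
    - [[60, -184, 5], [0, 0, -0.52]]
    - [[75, -230, 10], [0, 0, -0.65]]
    - [[90, -276, 20], [0, 0, -0.78]]
    - [[105, -322, 30], [0, 0, -0.9]]
    - [[120, -369, 40], [0, 0, -0.964]]

```text
time: 1.7
eef_pos: [0.5476, 0.0745, 0.177]
orientation: [2.882, 1.251, 0.0]
force: [0.4, -2.1, 0.2]
opening: 0.0685
```

Run:
```python
from h import *
st()
delta([.5455,.0767,.076],np.radians(47))
```

```text
t 1.7 pos [0.5476 0.0745 0.177 ] yaw 46.9 tilt 0.02 F [ 0.4338 -2.122   0.1795] open 0.06845237224262832 q [ 0.4007  0.2305 -0.7035  1.7297  0.1573  1.2385  0.4776]
[0.5455, 0.0767, 0.076] shift [  0.2  -3.1 101. ] turn [ 0.    -0.    -0.001]
```

Call:
jog_arm:
  plan:
    - [[0, 0, 20], [0, 0, 0]]
    - [[0, -1, 50], [0, 0, 0]]
    - [[0, -2, 80], [0, 0, 0]]
    - [[0, -2, 95], [0, 0, 0]]
    - [[0, -2, 99], [0, 0, 0]]
    - [[0, -2, 99], [0, 0, 0]]

```text
time: 2.3
eef_pos: [0.5458, 0.0743, 0.0786]
orientation: [-2.884, -1.245, 0.0]
force: [1.2, -0.4, -0.4]
opening: 0.0684
```

Run:
```python
from h import *
st()
delta([.5455,.0767,.076],np.radians(47))
cv2.imwrite('pics/a.png',0*np.zeros((2,2)))
t=snapshot('side');crop(t,215,120,130,140,4,'pics/s1.png')
```

```text
t 2.3 pos [0.5458 0.0743 0.0786] yaw 46.7 tilt 0.01 F [ 1.1719 -0.3583 -0.3723] open 0.06844850126441712 q [ 0.3682  0.3279 -0.6807  1.8404  0.2349  1.0549  0.4114]
[0.5455, 0.0767, 0.076] shift [ 1.6 -1.8  2.6] turn [-0.     0.    -0.005][ WARN:0@0.025] global loadsave.cpp:1063 imwrite_ Unsupported depth image for selected encoder is fallbacked to CV_8U.
```

View pics/s1.png

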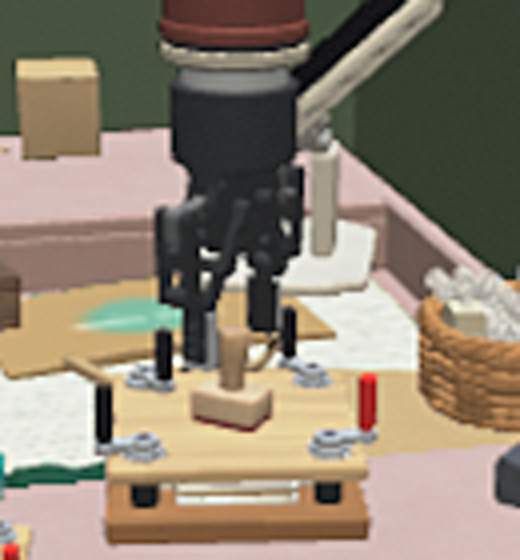

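The side crop shows the gripper apparently behind and above the stamp, with its tips at crop (195,360) and (262,325). That disagrees with the state reading, so I'll check before closing.

Run:
```python
from h import *
st();s=get_state();p=s['eef_pos']
t=snapshot('side');u=snapshot('top');
for n,i in(('side',t),('top',u)):
    for z in(-.017,0,.05):
        a=proj(n,p+[0,0,z]);print(n,z,a);cv2.circle(i,tuple(int(round(k)) for k in a),2,(0,255,0),-1)
v=np.hstack([cv2.resize(t[100:260,200:360],(400,400)),cv2.resize(u[130:290,160:320],(400,400))]);cv2.imwrite('pics/b.png',v);st()
```

```text
t 2.35 pos [0.5463 0.0744 0.0794] yaw 46.7 tilt 0.06 F [-0.0139 -0.7057 -0.0228] open 0.06801817851011101 q [ 0.3683  0.3271 -0.6809  1.8396  0.2348  1.0551  0.4115]
side -0.017 [272.9196 221.4595]
side 0 [272.9324 215.1717]
side 0.05 [272.9709 196.2018]
top -0.017 [244.9497 224.1519]
top 0 [244.2929 223.1629]
top 0.05 [242.2088 220.0244]
t 2.45 pos [0.5466 0.0744 0.0799] yaw 46.7 tilt 0.13 F [-0.3225 -0.1709  0.3017] open 0.06852990191077832 q [ 0.3684  0.3264 -0.6811  1.8394  0.2348  1.0549  0.4114]
```

View pics/b.png

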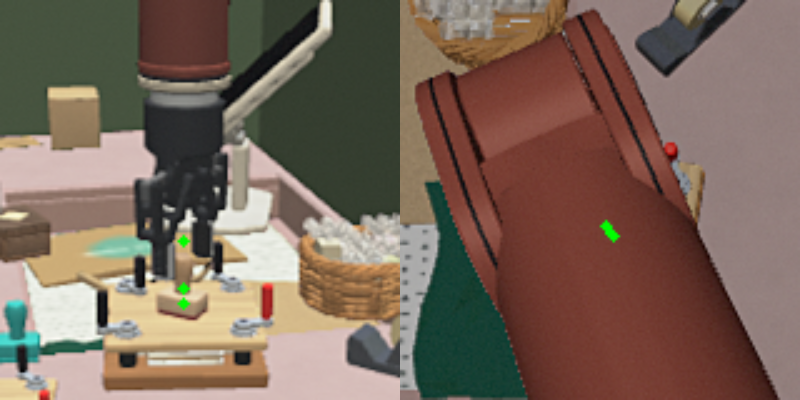

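Run:
```python
from h import *
p=get_state()['eef_pos']; d=np.array([np.cos(.815),np.sin(.815),0])
for k in(-1,1):
  for z in (.062,.072,.08,.09,.1,.12):print(k,z,proj('side',(p+k*.04*d)*[1,1,0]+[0,0,z]))
for u in((263.5,210),(280,201)):
  for z in(.06,.07,.08,.09,.1):print(u,onplane('side',*u,z))
```

```text
-1 0.062 [264.5921 227.0308]
-1 0.072 [264.5675 223.2418]
-1 0.08 [264.5476 220.1892]
-1 0.09 [264.5227 216.3467]
-1 0.1 [264.4975 212.474 ]
-1 0.12 [264.4465 204.6365]
1 0.062 [280.9762 216.4806]
1 0.072 [281.0128 212.8894]
1 0.08 [281.0423 209.9976]
1 0.09 [281.0794 206.359 ]
1 0.1 [281.1168 202.6936]
1 0.12 [281.1924 195.2811]
(263.5, 210) [0.5398 0.1639 0.06  ]
(263.5, 210) [0.5349 0.1384 0.07  ]
(263.5, 210) [0.5299 0.113  0.08  ]
(263.5, 210) [0.525  0.0875 0.09  ]
(263.5, 210) [0.52  0.062 0.1  ]
(280, 201) [0.6002 0.2248 0.06  ]
(280, 201) [0.5937 0.1977 0.07  ]
(280, 201) [0.5872 0.1707 0.08  ]
(280, 201) [0.5807 0.1436 0.09  ]
(280, 201) [0.5742 0.1166 0.1   ]
```

Run:
```python
from h import *
t=snapshot('side');crop(t,235,160,80,75,9,'pics/c.png');st()
```

```text
t 2.5 pos [0.5465 0.0744 0.0797] yaw 46.7 tilt 0.12 F [0.2417 0.1412 0.172 ] open 0.06803418984574401 q [ 0.3684  0.3264 -0.6811  1.8396  0.2349  1.0548  0.4113]
```

View pics/c.png

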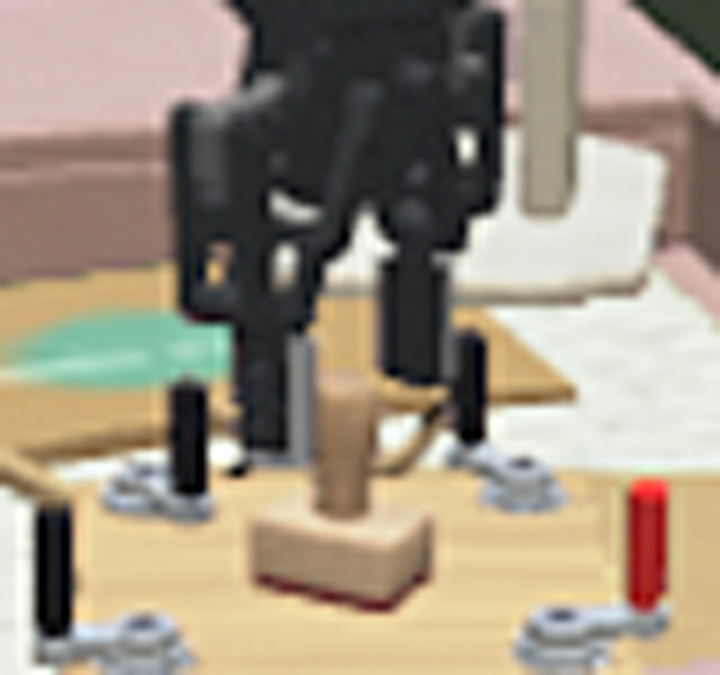

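The close crop shows fingertips at crop (265,455) and (415,385), level with the upper knob, so about z≈0.10 instead of the 0.07 I expected. Sideways they line up. I'll close gently: about 32 mm opening would mean I have the block, 24 mm or less the knob.

Call:
jog_arm:
  plan:
    - [[1, -2, 0], [0, 0, 0]]
    - [[1, -2, 0], [0, 0, 0]]
    - [[1, -2, 0], [0, 0, 0]]
    - [[1, -2, 0], [0, 0, 0]]
    - [[1, -2, 0], [0, 0, 0]]
  jaw: 1
  force: 20

```text
time: 3.0
eef_pos: [0.545, 0.0765, 0.0786]
orientation: [-2.884, -1.245, -0.001]
force: [0.7, 0.8, 1.6]
opening: 0.0224
```

Run:
```python
from h import *
st();t=snapshot('side');crop(t,235,160,80,75,9,'pics/d.png');st()
```

```text
t 3.0 pos [0.545  0.0765 0.0786] yaw 46.7 tilt 0.02 F [0.6725 0.8219 1.5741] open 0.022440552216135338 q [ 0.3653  0.327  -0.6819  1.8419  0.235   1.0539  0.4071]
t 3.05 pos [0.5451 0.0765 0.0786] yaw 46.7 tilt 0.02 F [-0.2604 -0.388   1.1603] open 0.022068995358403693 q [ 0.3653  0.327  -0.682   1.8419  0.235   1.0539  0.4071]
```

View pics/d.png

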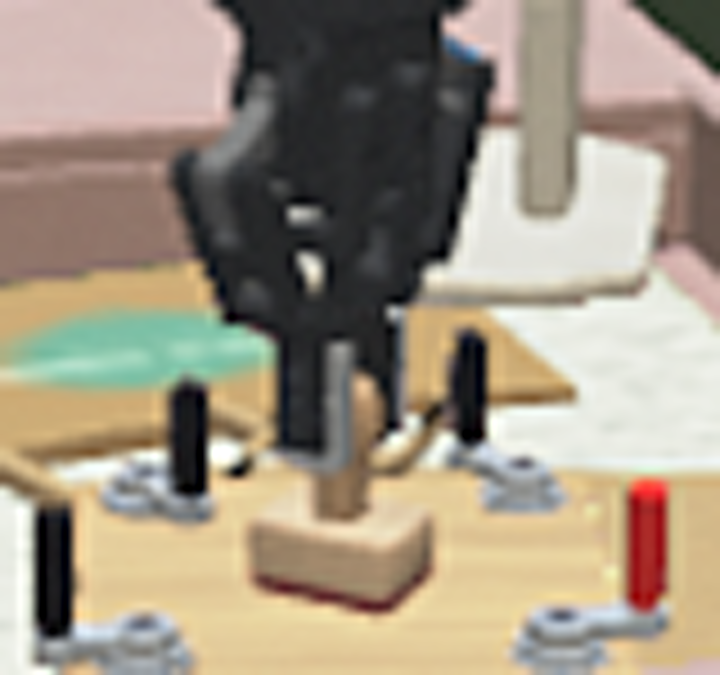

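The opening is 22 mm and the jaws hold the top of the knob, with the stamp unmoved. So the real fingertips stand about 28 mm higher than the state and tool text imply, and I'll calibrate for that. The grip is centred, so I'll firm it up and lift a little to test.

Call:
jog_arm:
  plan:
    - [[0, 0, 0], [0, 0, 0]]
    - [[0, 0, 0], [0, 0, 0]]
    - [[0, 0, -10], [0, 0, 0]]
    - [[0, 0, -25], [0, 0, 0]]
    - [[0, 0, -45], [0, 0, 0]]
    - [[0, 0, -65], [0, 0, 0]]
    - [[0, 0, -75], [0, 0, 0]]
    - [[0, 0, -75], [0, 0, 0]]
  jaw: 1
  force: 40

```text
time: 3.85
eef_pos: [0.5459, 0.0766, 0.1554]
orientation: [2.883, 1.244, 0.004]
force: [0.0, 0.4, -1.4]
opening: 0.021
```

Run:
```python
from h import *
st();t=snapshot('side');crop(t,225,120,100,110,6,'pics/e.png');delta([.54,-.13,.155])
```

```text
t 3.85 pos [0.5459 0.0766 0.1554] yaw 46.7 tilt 0.18 F [ 0.0469  0.3643 -1.4176] open 0.020970335620533957 q [ 0.3946  0.2441 -0.7029  1.762   0.1699  1.1937  0.4587]
[0.54, -0.13, 0.155] shift [-153.7  137.8   -0.9] turn [0. 0. 0.]
```

View pics/e.png

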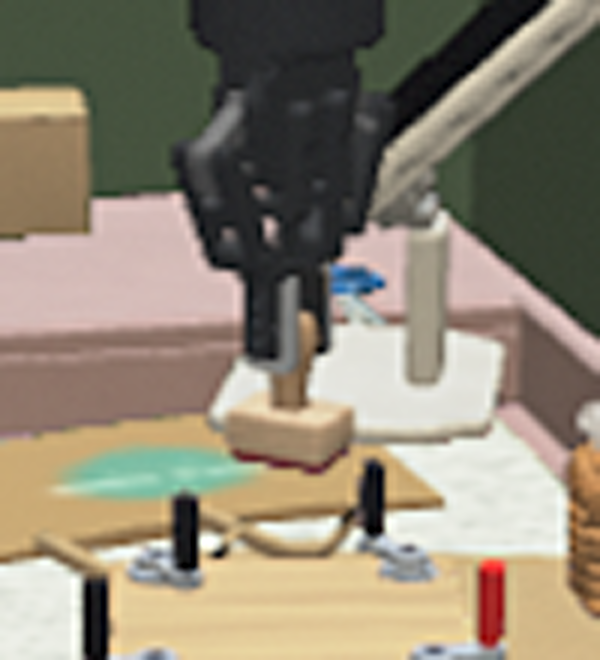

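The stamp is lifted and hangs upright at crop (290,430). Now I'll carry it to the bare spot.

Call:
jog_arm:
  plan:
    - [[-20, 18, 0], [0, 0, 0]]
    - [[-45, 40, 0], [0, 0, 0]]
    - [[-75, 67, 0], [0, 0, 0]]
    - [[-105, 94, 0], [0, 0, 0]]
    - [[-130, 117, 0], [0, 0, 0]]
    - [[-147, 132, 0], [0, 0, 0]]
    - [[-154, 138, 0], [0, 0, 0]]
    - [[-154, 138, 20], [0, 0, 0]]

```text
time: 4.7
eef_pos: [0.5407, -0.1317, 0.1345]
orientation: [2.884, 1.241, 0.003]
force: [-0.1, 0.2, 0.2]
opening: 0.0212
```

Run:
```python
from h import *
st();t=snapshot('side');crop(t,200,180,133,110,6,'pics/f.png');u=snapshot('top');crop(u,290,150,133,110,6,'pics/f2.png')
```

```text
t 4.7 pos [ 0.5407 -0.1317  0.1345] yaw 46.6 tilt 0.16 F [-0.1071  0.2005  0.1852] open 0.021233046482535115 q [ 0.6614  0.2543 -0.5772  1.7782  0.1516  1.1505  0.8498]
```

View pics/f.png

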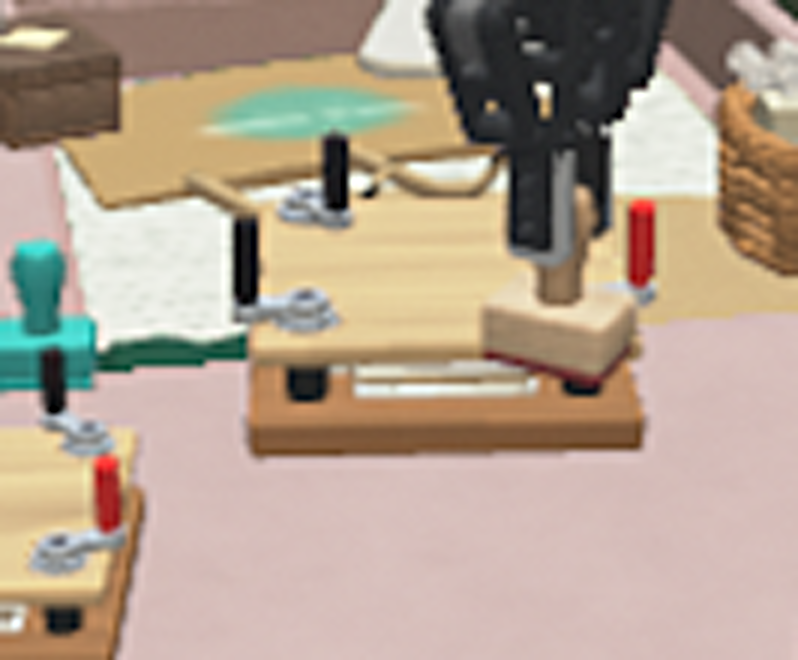

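View pics/f2.png

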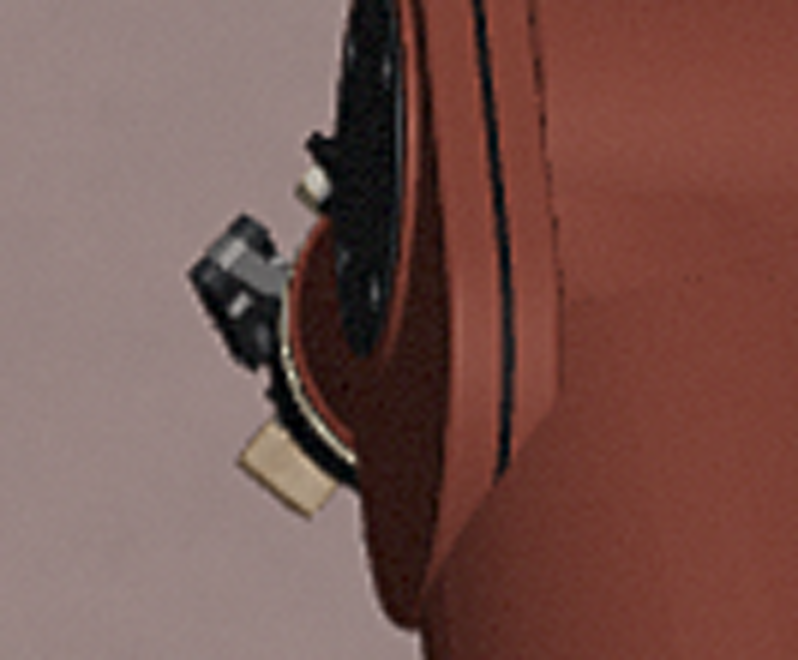

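Run:
```python
from h import *
print(onplane('side',299.5,243.8,.108), onplane('side',281,239,.108),onplane('top',331,227.6,.130),onplane('top',341.5,236,.130))
for z in(.09,.1,.108,.12):print(z,proj('side',[.5407,-.1317,z]))
delta([.54,-.13,.0275],np.radians(46.7))
```

```text
[ 0.5494 -0.1533  0.108 ] [ 0.5192 -0.1243  0.108 ] [ 0.5276 -0.105   0.13  ] [ 0.5102 -0.1256  0.13  ]
0.09 [292.1654 247.6602]
0.1 [292.265 243.184]
0.108 [292.3454 239.5726]
0.12 [292.4671 234.1042]
[0.54, -0.13, 0.0275] shift [  1.    2.5 103.2] turn [-0.004  0.002  0.   ]
```

Call:
jog_arm:
  plan:
    - [[1, 2, 25], [0, 0, 0]]
    - [[1, 2, 50], [0, 0, 0]]
    - [[1, 2, 75], [0, 0, 0]]
    - [[1, 2, 90], [0, 0, 0]]
    - [[1, 2, 98], [0, 0, 0]]
    - [[1, 2, 102], [0, 0, 0]]
    - [[1, 2, 104], [0, 0, 0]]
    - [[1, 2, 104], [0, 0, 0]]

```text
time: 5.6
eef_pos: [0.5423, -0.1309, 0.03]
orientation: [2.884, 1.245, 0.001]
force: [0.6, 0.3, -0.9]
opening: 0.0209
```

Run:
```python
from h import *
st();t=snapshot('side');crop(t,240,190,100,110,6,'pics/g.png')
```

```text
t 5.6 pos [ 0.5423 -0.1309  0.03  ] yaw 46.7 tilt 0.05 F [ 0.6053  0.2657 -0.8685] open 0.020934265008977018 q [ 0.6233  0.3792 -0.5496  1.8674  0.2386  0.9593  0.7825]
```

View pics/g.png

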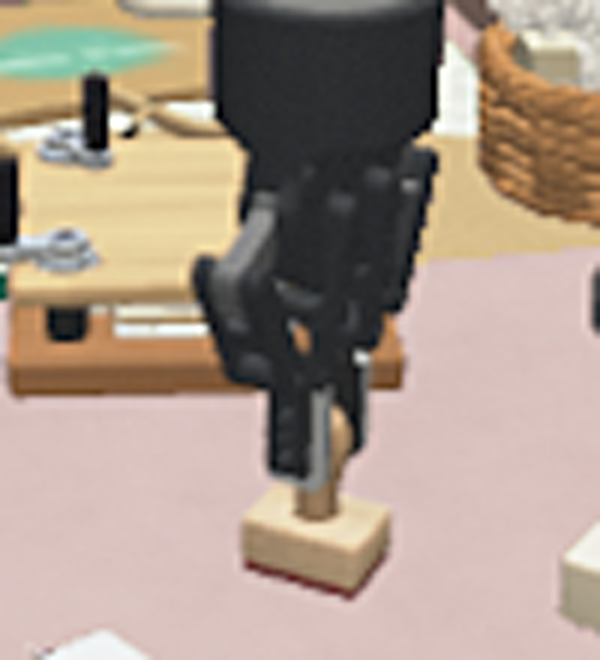

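Call:
jog_arm:
  plan:
    - [[0, 0, 1], [0, 0, 0]]
    - [[0, 0, 2], [0, 0, 0]]
    - [[0, 0, 3], [0, 0, 0]]
    - [[0, 0, 3], [0, 0, 0]]

```text
time: 6.05
eef_pos: [0.5424, -0.1308, 0.0273]
orientation: [2.884, 1.245, 0.001]
force: [-1.7, 1.3, 7.7]
opening: 0.0213
```

Run:
```python
from h import *
st()
```

```text
t 6.05 pos [ 0.5424 -0.1308  0.0273] yaw 46.7 tilt 0.06 F [-1.7153  1.2546  7.7065] open 0.02131853192264408 q [ 0.622   0.3829 -0.5486  1.8692  0.2413  0.9543  0.7803]
```

Call:
jog_arm:
  plan:
    - [[0, 0, 0], [0, 0, 0]]
    - [[0, 0, 0], [0, 0, 0]]
    - [[0, 0, 0], [0, 0, 0]]
    - [[0, 0, -15], [0, 0, 0]]
    - [[0, 0, -40], [0, 0, 0]]
    - [[0, 0, -80], [0, 0, 0]]
    - [[0, 0, -120], [0, 0, 0]]
    - [[0, 0, -120], [0, 0, 0]]
  jaw: 0.45

```text
time: 6.85
eef_pos: [0.5452, -0.1311, 0.1532]
orientation: [2.879, 1.243, 0.011]
force: [0.6, -0.2, -0.4]
opening: 0.0466
```

Run:
```python
from h import *
st()
for z in(.03,.035,.04,.045,.05):print(z,proj('side',[.532,-.141,z]))
t=snapshot('side');crop(t,240,150,110,140,5,'pics/i.png')
delta([.6174,.0228,.13])
```

```text
t 6.85 pos [ 0.5452 -0.1311  0.1532] yaw 46.7 tilt 0.54 F [ 0.5816 -0.2125 -0.3607] open 0.04664098691179872 q [ 0.6649  0.2413 -0.5835  1.7526  0.1447  1.1808  0.8559]
0.03 [288.642  276.3814]
0.035 [288.6828 274.2483]
0.04 [288.7238 272.1054]
0.045 [288.765  269.9526]
0.05 [288.8064 267.7898]
[0.6174, 0.0228, 0.13] shift [162.4 -52.1  20.5] turn [0. 0. 0.]
```

View pics/i.png

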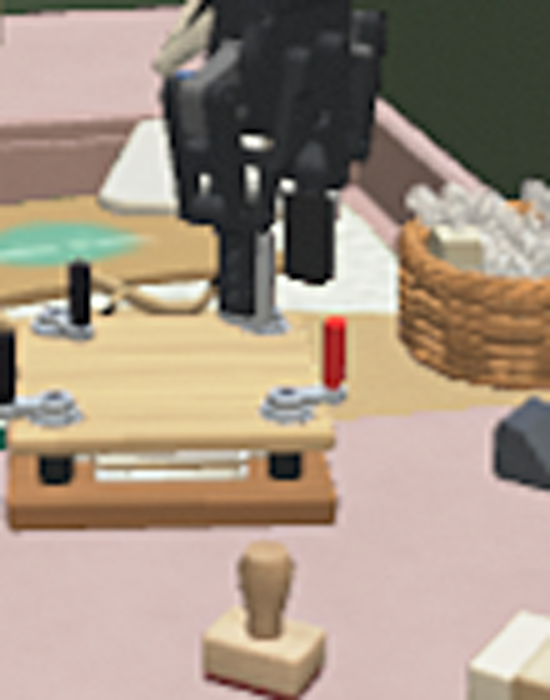

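The stamp stands upright on the counter at crop (265,640), free of the fingers. The tips sit about 13 mm above the reported TCP height. Next, over to the red post.

Call:
jog_arm:
  plan:
    - [[30, -10, 0], [0, 0, 0]]
    - [[65, -20, 0], [0, 0, 0]]
    - [[100, -32, 0], [0, 0, 0]]
    - [[135, -43, 5], [0, 0, 0]]
    - [[155, -50, 10], [0, 0, 0]]
    - [[162, -52, 20], [0, 0, 0]]
    - [[162, -52, 20], [0, 0, 0]]
    - [[162, -52, 20], [0, 0, 0]]

```text
time: 7.7
eef_pos: [0.6144, 0.0209, 0.1257]
orientation: [2.885, 1.243, -0.003]
force: [0.2, -0.0, -0.0]
opening: 0.0468
```

Run:
```python
from h import *
st()
t=snapshot('side');crop(t,260,140,80,100,6,'pics/j.png');p=get_state()['eef_pos']
print(proj('side',p+[0,0,.013]),proj('side',[.6174,.0228,.098]))
delta([.6174,.0228,.060],np.radians(46.7))
```

```text
t 7.7 pos [0.6144 0.0209 0.1257] yaw 46.6 tilt 0.1 F [ 0.1568 -0.0087 -0.0485] open 0.04677995565298379 q [ 0.3955  0.398  -0.6323  1.6391  0.25    1.1884  0.5198]
[306.2579 197.6095] [306.5255 213.4748]
[0.6174, 0.0228, 0.06] shift [ 3.5  0.5 66.2] turn [ 0.     0.001 -0.002]
```

View pics/j.png

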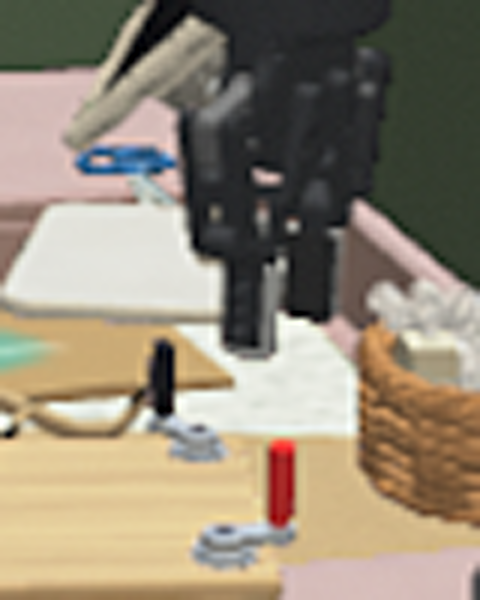

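The gripper is centred over the red post at crop (283,445). Going down.

Call:
jog_arm:
  plan:
    - [[3, 0, 15], [0, 0, 0]]
    - [[3, 0, 30], [0, 0, 0]]
    - [[3, 0, 42], [0, 0, 0]]
    - [[3, 0, 52], [0, 0, 0]]
    - [[3, 0, 60], [0, 0, 0]]
    - [[3, 0, 62], [0, 0, 0]]
    - [[3, 0, 62], [0, 0, 0]]

```text
time: 8.45
eef_pos: [0.6171, 0.0249, 0.0641]
orientation: [-2.884, -1.245, 0.0]
force: [0.2, 0.1, -0.4]
opening: 0.0472
```

Run:
```python
from h import *
st()
t=snapshot('side');crop(t,260,140,80,100,6,'pics/k.png')
delta([.6174,.0228,.060],np.radians(46.7))
```

```text
t 8.45 pos [0.6171 0.0249 0.0641] yaw 46.7 tilt 0.02 F [ 0.1525  0.1073 -0.4352] open 0.04719141814899642 q [ 0.3718  0.4638 -0.6139  1.6902  0.2959  1.0823  0.4824]
[0.6174, 0.0228, 0.06] shift [-1.5  1.5  4.6] turn [ 0. -0.  0.]
```

View pics/k.png

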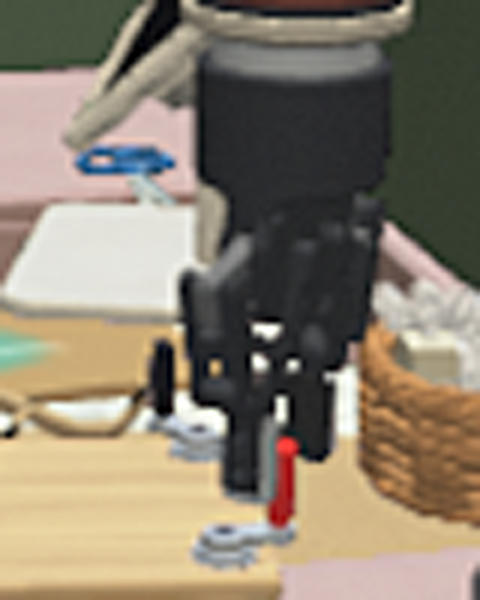

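The fingers straddle the red post, with its top at crop (287,447) and finger 1's tip at y≈495. I'll close.

Call:
jog_arm:
  plan:
    - [[-1, 1, 4], [0, 0, 0]]
    - [[-1, 1, 4], [0, 0, 0]]
    - [[-1, 1, 4], [0, 0, 0]]
    - [[-1, 1, 4], [0, 0, 0]]
    - [[-1, 1, 4], [0, 0, 0]]
  jaw: 1
  force: 40

```text
time: 9.0
eef_pos: [0.6173, 0.0233, 0.0605]
orientation: [2.884, 1.245, 0.0]
force: [0.3, 0.0, -0.2]
opening: 0.01
```

```bash
cat >> h.py <<'E'
def arc(ax,a0deg,total,n=16,dz=.004,frac0=0.):
    "print shifts (mm, tool axes) for clockwise arc about ax, start angle a0, from the present pose"
    s=get_state();R=Ro.from_rotvec(s['orientation']).as_matrix();a0=np.radians(a0deg)
    P=lambda a:np.array([ax[0]+.024*np.cos(a0-a),ax[1]+.024*np.sin(a0-a),-dz*a/np.pi])
    for k in range(1,n+1):
        a=total*k/n;w=P(a)-P(0);print(k,round(a,2),(R.T@w*1000).round(1).tolist())
E
python3 - <<'E'
from h import *
st();p=get_state()['eef_pos']
ax=np.array([.594,.0198]);d=p[:2]-ax;print(np.linalg.norm(d),np.degrees(np.arctan2(d[1],d[0])))
arc(ax,7,3.0)
E
```

```text
t 9.0 pos [0.6173 0.0233 0.0605] yaw 46.7 tilt 0.02 F [ 0.3348  0.024  -0.205 ] open 0.010004103775291148 q [ 0.3727  0.4674 -0.612   1.6932  0.2987  1.0755  0.4825]
0.023563264988309938 8.643832329331426
1 0.19 [-3.2, 3.2, 0.2]
2 0.38 [-6.9, 5.7, 0.5]
3 0.56 [-11.0, 7.5, 0.7]
4 0.75 [-15.4, 8.5, 1.0]
5 0.94 [-19.9, 8.6, 1.2]
6 1.12 [-24.3, 7.9, 1.4]
7 1.31 [-28.6, 6.4, 1.7]
8 1.5 [-32.5, 4.2, 1.9]
9 1.69 [-35.8, 1.2, 2.1]
10 1.88 [-38.6, -2.3, 2.4]
11 2.06 [-40.7, -6.3, 2.6]
12 2.25 [-42.0, -10.6, 2.9]
13 2.44 [-42.5, -15.1, 3.1]
14 2.62 [-42.1, -19.5, 3.3]
15 2.81 [-40.9, -23.9, 3.6]
16 3.0 [-38.9, -27.9, 3.8]
```

The opening stopped at 10 mm, so the post is held. The knob also read about 2 mm under its true width. Turning the red nut.

Call:
jog_arm:
  plan:
    - [[-3, 3, 0], [0, 0, 0]]
    - [[-7, 6, 0.5], [0, 0, 0]]
    - [[-11, 7.5, 0.7], [0, 0, 0]]
    - [[-15.5, 8.5, 1], [0, 0, 0]]
    - [[-20, 8.5, 1.2], [0, 0, 0]]
    - [[-24.5, 8, 1.4], [0, 0, 0]]
    - [[-28.5, 6.5, 1.7], [0, 0, 0]]
    - [[-32.5, 4, 2], [0, 0, 0]]

```text
time: 9.8
eef_pos: [0.5978, -0.0033, 0.0585]
orientation: [2.884, 1.245, 0.001]
force: [2.4, 2.6, -1.2]
opening: 0.0105
```

Run:
```python
from h import *
st();p=get_state()['eef_pos']
ax=np.array([.594,.0198]);d=p[:2]-ax;print(np.linalg.norm(d),np.degrees(np.arctan2(d[1],d[0])))
```

```text
t 9.8 pos [ 0.5978 -0.0033  0.0585] yaw 46.7 tilt 0.04 F [ 2.4121  2.624  -1.2049] open 0.010497615000190929 q [ 0.4278  0.4315 -0.6137  1.7458  0.2811  1.0525  0.5315]
0.023373540246948758 -80.6733813250594
```

Tracking well, so on with the second half of the arc (differences from row 8).

Call:
jog_arm:
  plan:
    - [[-3.5, -3, 0.2], [0, 0, 0]]
    - [[-6, -6.5, 0.5], [0, 0, 0]]
    - [[-8, -10.5, 0.7], [0, 0, 0]]
    - [[-9.5, -14.5, 1], [0, 0, 0]]
    - [[-10, -19, 1.2], [0, 0, 0]]
    - [[-9.5, -23.5, 1.4], [0, 0, 0]]
    - [[-8.5, -28, 1.6], [0, 0, 0]]
    - [[-6.5, -32, 2], [0, 0, 0]]

```text
time: 10.6
eef_pos: [0.5701, 0.0139, 0.0565]
orientation: [2.884, 1.244, 0.0]
force: [4.9, -1.9, 1.1]
opening: 0.0104
```

Run:
```python
from h import *
st();s=get_state();p=s['eef_pos']
ax=np.array([.594,.0198]);d=p[:2]-ax;a=np.arctan2(d[1],d[0]);print(np.linalg.norm(d),np.degrees(a))
print('tangential F (opposing cw>0)', s['force'][:2]@[-np.sin(a),np.cos(a)],'radial',s['force'][:2]@[np.cos(a),np.sin(a)])
R=Ro.from_rotvec(s['orientation']).as_matrix()
print('cw tangent 1mm in tool',R.T@np.array([np.sin(a),-np.cos(a),0]))
```

```text
t 10.6 pos [0.5701 0.0139 0.0565] yaw 46.7 tilt 0.05 F [ 4.9018 -1.8574  1.1246] open 0.01043696037648171 q [ 0.4256  0.3848 -0.6318  1.8143  0.2631  1.0266  0.5057]
0.024577529638595497 -166.1038097873917
tangential F (opposing cw>0) 2.9803191306406376 radial -4.3122893868123375
cw tangent 1mm in tool [ 0.5413 -0.8408 -0.0009]
```

Call:
jog_arm:
  plan:
    - [[1, -1.5, 0], [0, 0, 0]]
    - [[2, -3, 0], [0, 0, 0]]
    - [[3.5, -4.5, 0], [0, 0, 0]]
    - [[4.5, -5.5, 0], [0, 0, 0]]
    - [[4.5, -5.5, 0], [0, 0, 0]]

```text
time: 11.1
eef_pos: [0.5698, 0.0156, 0.0565]
orientation: [2.881, 1.237, -0.003]
force: [6.0, -15.1, 2.0]
opening: 0.0104
```

Run:
```python
from h import *
st();s=get_state();p=s['eef_pos']
ax=np.array([.594,.0198]);d=p[:2]-ax;a=np.arctan2(d[1],d[0]);print(np.linalg.norm(d),np.degrees(a))
print('tangential F (opposing cw>0)', s['force'][:2]@[-np.sin(a),np.cos(a)],'radial',s['force'][:2]@[np.cos(a),np.sin(a)])
t=snapshot('side');crop(t,225,160,100,80,8,'pics/l.png')
```

```text
t 11.1 pos [0.5698 0.0156 0.0565] yaw 46.5 tilt 0.37 F [  5.9643 -15.0688   1.9825] open 0.01039313813219048 q [ 0.4178  0.3839 -0.6302  1.8151  0.2683  1.0279  0.4928]
0.024601141861223502 -170.16332494556355
tangential F (opposing cw>0) 15.866203276468912 radial -3.3022820488368447
```

View pics/l.png

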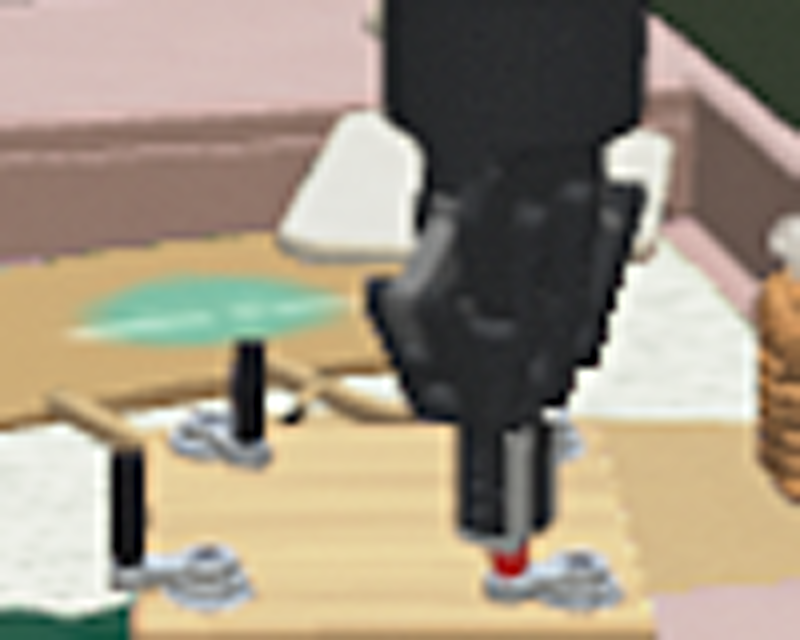

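The red nut is at its stop: 178.8° swept and 16 N opposing tangentially. The side crop shows the red handle now inboard at (510,560). I'll release and lift.

Call:
jog_arm:
  plan:
    - [[0, 0, 0], [0, 0, 0]]
    - [[0, 0, 0], [0, 0, 0]]
    - [[-4, 5, 0], [0, 0, 0]]
    - [[-4, 5, -10], [0, 0, 0]]
    - [[-4, 5, -30], [0, 0, 0]]
    - [[-4, 5, -55], [0, 0, 0]]
    - [[-4, 5, -75], [0, 0, 0]]
    - [[-4, 5, -75], [0, 0, 0]]
  jaw: 0.45

```text
time: 11.95
eef_pos: [0.5717, 0.0154, 0.1349]
orientation: [2.882, 1.245, 0.007]
force: [0.3, -0.3, -0.5]
opening: 0.0469
```

Run:
```python
from h import *
st();delta([.5123,.1272,.128],np.radians(46.7))
```

```text
t 11.95 pos [0.5717 0.0154 0.1349] yaw 46.7 tilt 0.27 F [ 0.3153 -0.3258 -0.5212] open 0.04687066987288111 q [ 0.4534  0.2997 -0.6581  1.7397  0.1989  1.1648  0.5539]
[0.5123, 0.1272, 0.128] shift [  40.6 -119.9    6.6] turn [ 0.003 -0.003  0.   ]
```

Call:
jog_arm:
  plan:
    - [[8, -22, 0], [0, 0, 0]]
    - [[17, -50, 0], [0, 0, 0]]
    - [[26, -78, 0], [0, 0, 0]]
    - [[35, -105, 0], [0, 0, 0]]
    - [[40, -117, 0], [0, 0, 0]]
    - [[40.5, -120, 6], [0, 0, 0]]
    - [[40.5, -120, 6], [0, 0, 0]]
    - [[40.5, -120, 6], [0, 0, 0]]

```text
time: 12.75
eef_pos: [0.5109, 0.1252, 0.1249]
orientation: [-2.885, -1.242, 0.001]
force: [-0.2, -0.8, 0.5]
opening: 0.0468
```

Run:
```python
from h import *
st();delta([.5123,.1272,.060],np.radians(46.7))
t=snapshot('side');crop(t,225,150,100,80,8,'pics/m.png')
```

```text
t 12.75 pos [0.5109 0.1252 0.1249] yaw 46.6 tilt 0.05 F [-0.1856 -0.8448  0.5246] open 0.04676628798066629 q [ 0.3323  0.2282 -0.7339  1.85    0.1686  1.1272  0.3516]
[0.5123, 0.1272, 0.06] shift [ 2.5 -0.3 64.9] turn [-0.     0.001 -0.002]
```

View pics/m.png

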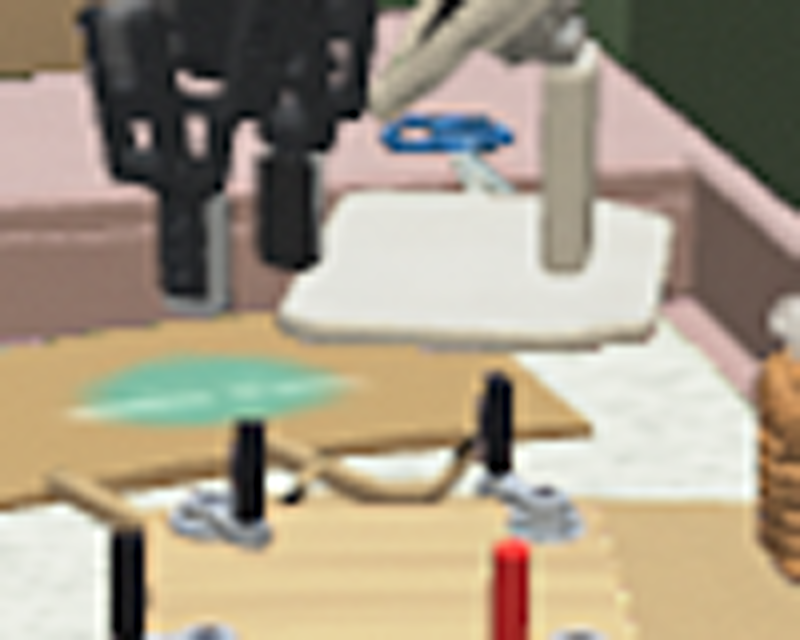

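The fingers sit either side of nut 2's post, whose top is at crop (250,425). Going down.

Call:
jog_arm:
  plan:
    - [[2.5, 0, 15], [0, 0, 0]]
    - [[2.5, 0, 30], [0, 0, 0]]
    - [[2.5, 0, 45], [0, 0, 0]]
    - [[2.5, 0, 57], [0, 0, 0]]
    - [[2.5, 0, 64], [0, 0, 0]]
    - [[2.5, 0, 64], [0, 0, 0]]
    - [[2.5, 0, 64], [0, 0, 0]]

```text
time: 13.5
eef_pos: [0.5124, 0.1287, 0.0615]
orientation: [-2.884, -1.245, -0.0]
force: [1.0, -0.5, 0.6]
opening: 0.0468
```

Call:
jog_arm:
  plan:
    - [[0, 0, 0], [0, 0, 0]]
    - [[0, 0, 0], [0, 0, 0]]
    - [[0, 0, 0], [0, 0, 0]]
    - [[0, 0, 0], [0, 0, 0]]
  jaw: 1

```text
time: 13.9
eef_pos: [0.5123, 0.1281, 0.0619]
orientation: [2.884, 1.244, -0.0]
force: [-1.7, -2.9, 6.5]
opening: 0.0105
```

```bash
cat >> h.py <<'E'
def ang(ax):
    s=get_state();d=s['eef_pos'][:2]-np.array(ax);a=np.arctan2(d[1],d[0]);R=Ro.from_rotvec(s['orientation']).as_matrix()
    print('r',np.linalg.norm(d),'ang',np.degrees(a).round(1),'Ftan',s['force'][:2]@[-np.sin(a),np.cos(a)],'Frad',s['force'][:2]@[np.cos(a),np.sin(a)],'cw tan',R.T@np.array([np.sin(a),-np.cos(a),0]),'out',R.T@np.array([np.cos(a),np.sin(a),0]))
    return np.degrees(a)
E
python3 - <<'E'
from h import *
st();ax=[.5022,.1494];a=ang(ax);arc(ax,a,3.0)
t=snapshot('side');crop(t,225,150,100,80,8,'pics/n.png')
E
```

```text
t 13.9 pos [0.5123 0.1281 0.0619] yaw 46.7 tilt 0.04 F [-1.7145 -2.8603  6.4641] open 0.010546025384651735 q [ 0.2963  0.3106 -0.7147  1.907   0.2397  1.0099  0.291 ]
r 0.023577349197557187 ang -64.6 Ftan -2.7762772174399997 Frad 1.8473781743481588 cw tan [-0.932  -0.3625  0.    ] out [-0.3625  0.932   0.0007]
1 0.19 [-4.0, -2.0, 0.2]
2 0.38 [-7.6, -4.7, 0.5]
3 0.56 [-10.6, -8.1, 0.7]
4 0.75 [-12.9, -11.9, 1.0]
5 0.94 [-14.5, -16.1, 1.2]
6 1.12 [-15.2, -20.6, 1.4]
7 1.31 [-15.1, -25.1, 1.7]
8 1.5 [-14.2, -29.5, 1.9]
9 1.69 [-12.5, -33.6, 2.1]
10 1.88 [-10.0, -37.4, 2.4]
11 2.06 [-6.9, -40.6, 2.6]
12 2.25 [-3.2, -43.2, 2.8]
13 2.44 [0.9, -45.1, 3.1]
14 2.62 [5.2, -46.1, 3.3]
15 2.81 [9.7, -46.3, 3.5]
16 3.0 [14.2, -45.7, 3.8]
```

View pics/n.png

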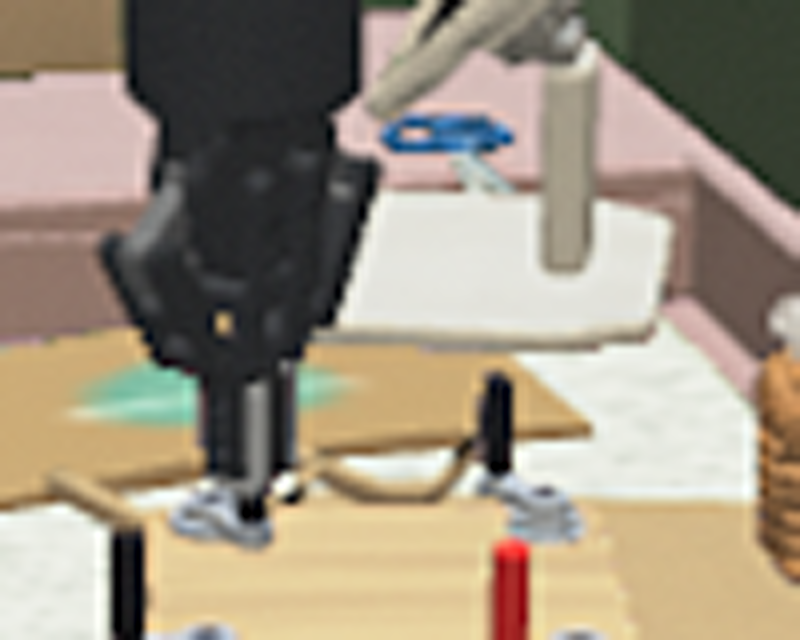

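The post is gripped, with about 9 mm showing below the tips. Turning nut 2.

Call:
jog_arm:
  plan:
    - [[-4, -2, 0], [0, 0, 0]]
    - [[-7.5, -4.5, 0], [0, 0, 0]]
    - [[-10.5, -8, 0.3], [0, 0, 0]]
    - [[-13, -12, 0.6], [0, 0, 0]]
    - [[-14.5, -16, 0.9], [0, 0, 0]]
    - [[-15, -20.5, 1.2], [0, 0, 0]]
    - [[-15, -25, 1.5], [0, 0, 0]]
    - [[-14, -29.5, 1.8], [0, 0, 0]]

```text
time: 14.75
eef_pos: [0.4809, 0.138, 0.0604]
orientation: [2.883, 1.243, -0.0]
force: [-2.1, -5.1, 15.4]
opening: 0.0101
```

Run:
```python
from h import *
st();ang([.5022,.1494])
```

```text
t 14.75 pos [0.4809 0.138  0.0604] yaw 46.7 tilt 0.08 F [-2.0565 -5.1194 15.3617] open 0.010140833165109322 q [ 0.2971  0.2579 -0.7383  1.9709  0.2087  0.9883  0.2738]
r 0.024111012724306668 ang -151.8 Ftan 3.5405962962377004 Frad 4.231067445386366 cw tan [ 0.3167 -0.9485 -0.0014] out [-0.9485 -0.3167  0.0003]
```

Call:
jog_arm:
  plan:
    - [[1.5, -4, -2], [0, 0, 0]]
    - [[4, -8, -2], [0, 0, 0]]
    - [[7, -11, -2], [0, 0, 0]]
    - [[11, -13.5, -2], [0, 0, 0]]
    - [[15, -15.5, -2], [0, 0, 0]]
    - [[19, -16.5, -1.5], [0, 0, 0]]
    - [[24, -16.5, -1.5], [0, 0, 0]]
    - [[28, -16, -1], [0, 0, 0]]

```text
time: 15.55
eef_pos: [0.4876, 0.1695, 0.0599]
orientation: [2.884, 1.245, -0.004]
force: [-1.3, -3.6, -2.4]
opening: 0.0107
```

Run:
```python
from h import *
st();ang([.5022,.1494])
```

```text
t 15.55 pos [0.4876 0.1695 0.0599] yaw 46.7 tilt 0.15 F [-1.2539 -3.6432 -2.4193] open 0.010653195962249097 q [ 0.2371  0.297  -0.7434  1.9327  0.237   1.0029  0.2011]
r 0.024834491991424203 ang 125.9 Ftan 3.15256773274935 Frad -2.215028970015874 cw tan [ 0.9824  0.187  -0.0026] out [ 0.187  -0.9824  0.0005]
```

Call:
jog_arm:
  plan:
    - [[2, 0.3, 0], [0, 0, 0]]
    - [[4, 0.8, 0], [0, 0, 0]]
    - [[6, 1.5, 0], [0, 0, 0]]
    - [[8, 2.2, 0], [0, 0, 0]]
    - [[9, 2.5, 0], [0, 0, 0]]
    - [[9, 2.5, 0], [0, 0, 0]]

```text
time: 16.15
eef_pos: [0.4931, 0.1728, 0.0593]
orientation: [2.884, 1.244, -0.013]
force: [-12.0, -10.7, 4.4]
opening: 0.0098
```

Run:
```python
from h import *
st();ang([.5022,.1494])
```

```text
t 16.15 pos [0.4931 0.1728 0.0593] yaw 46.7 tilt 0.49 F [-12.0059 -10.6795   4.4088] open 0.009777736182039988 q [ 0.2246  0.3152 -0.7388  1.9137  0.2486  1.0142  0.1905]
r 0.025119296919091955 ang 111.2 Ftan 15.051888081567494 Frad -5.62432975774282 cw tan [ 0.9024  0.4308 -0.0085] out [ 0.4308 -0.9025 -0.0011]
```

Nut 2 is firm at its stop: about 184° swept and 15 N. Releasing and lifting.

Call:
jog_arm:
  plan:
    - [[0, 0, 0], [0, 0, 0]]
    - [[0, 0, 0], [0, 0, 0]]
    - [[-5, -2, 0], [0, 0, 0]]
    - [[-5, -2, -10], [0, 0, 0]]
    - [[-5, -2, -30], [0, 0, 0]]
    - [[-5, -2, -55], [0, 0, 0]]
    - [[-5, -2, -70], [0, 0, 0]]
    - [[-5, -2, -70], [0, 0, 0]]
  jaw: 0.45

```text
time: 16.95
eef_pos: [0.4933, 0.1733, 0.1332]
orientation: [2.884, 1.245, 0.007]
force: [-0.2, -0.1, 0.7]
opening: 0.0468
```

Run:
```python
from h import *
st();delta([.5997,.1508,.128],np.radians(46.7))
```

```text
t 16.95 pos [0.4933 0.1733 0.1332] yaw 46.7 tilt 0.26 F [-0.2456 -0.1126  0.747 ] open 0.04684833395226352 q [ 0.2698  0.2131 -0.7681  1.8514  0.1641  1.1366  0.2592]
[0.5997, 0.1508, 0.128] shift [56.6 92.8  5.7] turn [ 0.003 -0.004 -0.   ]
```

Call:
jog_arm:
  plan:
    - [[12, 19, 0], [0, 0, 0]]
    - [[26, 42, 0], [0, 0, 0]]
    - [[40, 65, 0], [0, 0, 0]]
    - [[51, 84, 0], [0, 0, 0]]
    - [[56, 92, 0], [0, 0, 0]]
    - [[56.5, 93, 5], [0, 0, 0]]
    - [[56.5, 93, 5], [0, 0, 0]]
    - [[56.5, 93, 5], [0, 0, 0]]

```text
time: 17.75
eef_pos: [0.597, 0.1504, 0.1253]
orientation: [-2.883, -1.247, 0.001]
force: [0.4, -0.4, 0.4]
opening: 0.0469
```

Run:
```python
from h import *
st();delta([.5997,.1508,.060],np.radians(46.7))
t=snapshot('side');crop(t,225,140,100,80,8,'pics/o.png')
```

```text
t 17.75 pos [0.597  0.1504 0.1253] yaw 46.8 tilt 0.05 F [ 0.3543 -0.3976  0.4483] open 0.04694571568496714 q [ 0.2334  0.4161 -0.7007  1.6353  0.2837  1.1955  0.2857]
[0.5997, 0.1508, 0.06] shift [ 2.1  1.7 65.3] turn [-0.001  0.001  0.001]
```

View pics/o.png

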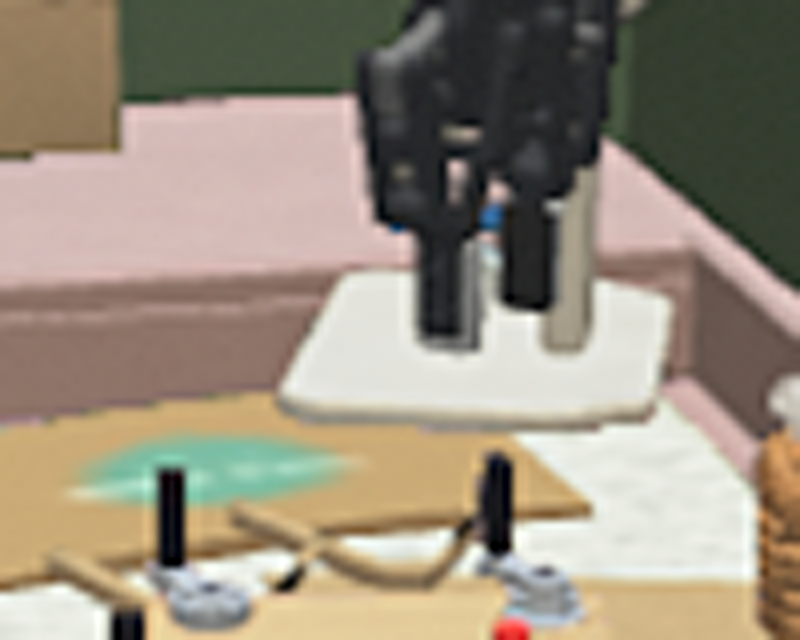

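Nut 2's handle is now on the outboard side at crop (170,475). The fingers are centred over the third post at (498,460). Down and grip.

Call:
jog_arm:
  plan:
    - [[2, 1.5, 15], [0, 0, 0]]
    - [[2, 1.5, 30], [0, 0, 0]]
    - [[2, 1.5, 45], [0, 0, 0]]
    - [[2, 1.5, 56], [0, 0, 0]]
    - [[2, 1.5, 63], [0, 0, 0]]
    - [[2, 1.5, 63], [0, 0, 0]]
    - [[2, 1.5, 63], [0, 0, 0]]

```text
time: 18.5
eef_pos: [0.6009, 0.1504, 0.0628]
orientation: [-2.884, -1.245, -0.0]
force: [-0.3, 0.1, -0.0]
opening: 0.0469
```

Call:
jog_arm:
  plan:
    - [[0, 0, 0], [0, 0, 0]]
    - [[0, 0, 0], [0, 0, 0]]
    - [[0, 0, 0], [0, 0, 0]]
    - [[0, 0, 0], [0, 0, 0]]
  jaw: 1

```text
time: 18.9
eef_pos: [0.6012, 0.1506, 0.0632]
orientation: [2.884, 1.245, 0.002]
force: [-0.2, 0.9, 2.4]
opening: 0.0102
```

Run:
```python
from h import *
st();ax=[.6123,.130];a=ang(ax);arc(ax,a,3.0)
t=snapshot('side');crop(t,225,140,100,80,8,'pics/p.png')
```

```text
t 18.9 pos [0.6012 0.1506 0.0632] yaw 46.7 tilt 0.07 F [-0.2047  0.9066  2.3903] open 0.010193789482761208 q [ 0.2112  0.4837 -0.6754  1.6846  0.3341  1.0903  0.2506]
r 0.023408372837019617 ang 118.4 Ftan -0.25165827124949486 Frad 0.8946629258104987 cw tan [0.9496 0.3134 0.0013] out [ 0.3134 -0.9496 -0.0001]
1 0.19 [4.1, 1.8, 0.2]
2 0.38 [7.8, 4.3, 0.5]
3 0.56 [11.0, 7.5, 0.7]
4 0.75 [13.5, 11.2, 1.0]
5 0.94 [15.3, 15.4, 1.2]
6 1.12 [16.3, 19.7, 1.5]
7 1.31 [16.4, 24.2, 1.7]
8 1.5 [15.7, 28.7, 1.9]
9 1.69 [14.2, 32.9, 2.2]
10 1.88 [12.0, 36.8, 2.4]
11 2.06 [9.0, 40.2, 2.7]
12 2.25 [5.5, 43.0, 2.9]
13 2.44 [1.5, 45.0, 3.1]
14 2.62 [-2.8, 46.3, 3.4]
15 2.81 [-7.3, 46.8, 3.6]
16 3.0 [-11.8, 46.4, 3.8]
```

View pics/p.png

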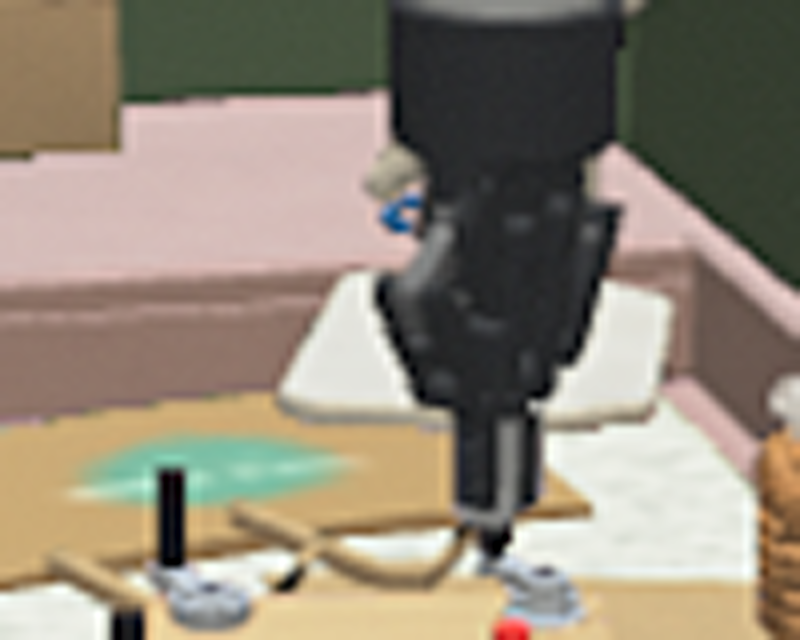

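Gripped. Turning the third nut.

Call:
jog_arm:
  plan:
    - [[4, 1.8, 0], [0, 0, 0]]
    - [[8, 4.3, 0.2], [0, 0, 0]]
    - [[11, 7.5, 0.5], [0, 0, 0]]
    - [[13.5, 11, 0.7], [0, 0, 0]]
    - [[15.3, 15.4, 1], [0, 0, 0]]
    - [[16.3, 19.7, 1.2], [0, 0, 0]]
    - [[16.4, 24.2, 1.4], [0, 0, 0]]
    - [[15.7, 28.7, 1.6], [0, 0, 0]]

```text
time: 19.75
eef_pos: [0.6331, 0.1435, 0.0615]
orientation: [-2.883, -1.246, -0.004]
force: [2.3, 6.0, 1.8]
opening: 0.0102
```

Call:
jog_arm:
  plan:
    - [[-1.5, 4.2, 0.2], [0, 0, 0]]
    - [[-3.7, 8.1, 0.4], [0, 0, 0]]
    - [[-6.7, 11.5, 0.7], [0, 0, 0]]
    - [[-10.2, 14.3, 0.9], [0, 0, 0]]
    - [[-14.2, 16.3, 1.1], [0, 0, 0]]
    - [[-18.5, 17.6, 1.4], [0, 0, 0]]
    - [[-23, 18, 1.6], [0, 0, 0]]
    - [[-27.5, 17.7, 1.8], [0, 0, 0]]

```text
time: 20.55
eef_pos: [0.6273, 0.1104, 0.0597]
orientation: [-2.884, -1.245, -0.005]
force: [14.2, 9.8, -1.9]
opening: 0.0101
```

Run:
```python
from h import *
st();ax=[.6123,.130];a=ang(ax)
```

```text
t 20.55 pos [0.6273 0.1104 0.0597] yaw 46.7 tilt 0.18 F [14.2198  9.7501 -1.8824] open 0.01005738796186468 q [ 0.2586  0.5147 -0.6561  1.645   0.3434  1.0969  0.3224]
r 0.024665786804969145 ang -52.6 Ftan 17.21893407976283 Frad 0.881498597137489 cw tan [-0.9868 -0.162  -0.0032] out [-0.162   0.9868  0.0002]
```

Call:
jog_arm:
  plan:
    - [[-1.5, -0.5, 0], [0, 0, 0]]
    - [[-3, -1, 0], [0, 0, 0]]
    - [[-4, -1.5, 0], [0, 0, 0]]
    - [[-4, -1.5, 0], [0, 0, 0]]

```text
time: 20.95
eef_pos: [0.6265, 0.1105, 0.0602]
orientation: [-2.883, -1.246, -0.016]
force: [20.4, 10.2, -9.9]
opening: 0.0101
```

Run:
```python
from h import *
st();ax=[.6123,.130];a=ang(ax)
```

```text
t 20.95 pos [0.6265 0.1105 0.0602] yaw 46.7 tilt 0.6 F [20.3848 10.2342 -9.9013] open 0.010119302350615988 q [ 0.2635  0.5083 -0.6586  1.6534  0.3412  1.0872  0.3245]
r 0.02417350953284036 ang -53.9 Ftan 22.502997384828838 Frad 3.7274849462488047 cw tan [-0.9826 -0.1854 -0.0104] out [-0.1854  0.9827  0.0014]
```

Firm stop: 22 N and hardly any further motion. Release and move on to the last nut.

Call:
jog_arm:
  plan:
    - [[0, 0, 0], [0, 0, 0]]
    - [[0, 0, 0], [0, 0, 0]]
    - [[5, 1, 0], [0, 0, 0]]
    - [[5, 1, -10], [0, 0, 0]]
    - [[5, 1, -30], [0, 0, 0]]
    - [[5, 1, -55], [0, 0, 0]]
    - [[5, 1, -70], [0, 0, 0]]
    - [[5, 1, -70], [0, 0, 0]]
  jaw: 0.45

```text
time: 21.75
eef_pos: [0.628, 0.1113, 0.132]
orientation: [2.883, 1.244, 0.006]
force: [0.6, 0.0, -0.7]
opening: 0.0471
```

Run:
```python
from h import *
st();delta([.4597,.0376,.128],np.radians(46.7))
```

```text
t 21.75 pos [0.628  0.1113 0.132 ] yaw 46.7 tilt 0.23 F [ 0.5589  0.0033 -0.6763] open 0.04705244020787845 q [ 0.2757  0.4471 -0.6816  1.5767  0.2955  1.2191  0.3555]
[0.4597, 0.0376, 0.128] shift [-169.1  -71.9    3.3] turn [ 0.003 -0.003 -0.   ]
```

Call:
jog_arm:
  plan:
    - [[-25, -11, 0], [0, 0, 0]]
    - [[-60, -26, 0], [0, 0, 0]]
    - [[-100, -43, 0], [0, 0, 0]]
    - [[-135, -57, 0], [0, 0, 0]]
    - [[-160, -68, 0], [0, 0, 0]]
    - [[-169, -72, 3], [0, 0, 0]]
    - [[-169, -72, 3], [0, 0, 0]]
    - [[-169, -72, 3], [0, 0, 0]]

```text
time: 22.55
eef_pos: [0.4592, 0.0376, 0.1262]
orientation: [-2.884, -1.245, -0.001]
force: [0.7, -0.2, 0.2]
opening: 0.047
```

Run:
```python
from h import *
st();delta([.4597,.0376,.060],np.radians(46.7))
t=snapshot('side');crop(t,215,150,100,80,8,'pics/r.png')
```

```text
t 22.55 pos [0.4592 0.0376 0.1262] yaw 46.7 tilt 0.04 F [ 0.7067 -0.156   0.1773] open 0.04700221354178516 q [ 0.5371  0.068  -0.7292  1.9926  0.0506  1.0982  0.601 ]
[0.4597, 0.0376, 0.06] shift [ 0.3  0.4 66.2] turn [ 0.    -0.001 -0.   ]
```

View pics/r.png

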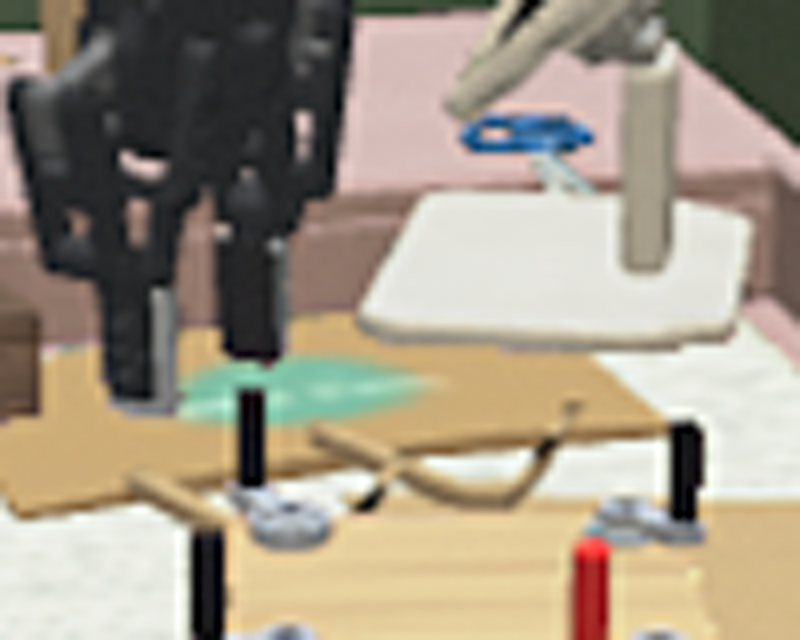

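The third nut's handle is now at crop (685,470), turned half round. The fingers are over the last post at (207,530). Down and grip.

Call:
jog_arm:
  plan:
    - [[1, 0.5, 15], [0, 0, 0]]
    - [[1, 0.5, 30], [0, 0, 0]]
    - [[1, 0.5, 45], [0, 0, 0]]
    - [[1, 0.5, 57], [0, 0, 0]]
    - [[1, 0.5, 64], [0, 0, 0]]
    - [[1, 0.5, 64], [0, 0, 0]]
    - [[1, 0.5, 64], [0, 0, 0]]

```text
time: 23.3
eef_pos: [0.4598, 0.038, 0.0625]
orientation: [-2.884, -1.245, -0.0]
force: [0.4, 0.3, -0.1]
opening: 0.0471
```

Call:
jog_arm:
  plan:
    - [[0, 0, 0], [0, 0, 0]]
    - [[0, 0, 0], [0, 0, 0]]
    - [[0, 0, 0], [0, 0, 0]]
    - [[0, 0, 0], [0, 0, 0]]
  jaw: 1

```text
time: 23.7
eef_pos: [0.4597, 0.0375, 0.0627]
orientation: [2.884, 1.244, 0.001]
force: [-0.4, -0.6, 4.8]
opening: 0.0106
```

Run:
```python
from h import *
st();ax=[.4833,.0387];a=ang(ax);arc(ax,a,3.0)
t=snapshot('side');crop(t,215,160,100,80,8,'pics/q.png')
```

```text
t 23.7 pos [0.4597 0.0375 0.0627] yaw 46.7 tilt 0.04 F [-0.4373 -0.6409  4.8314] open 0.010608545140288543 q [ 0.5081  0.1623 -0.7258  2.0569  0.1313  0.9664  0.5288]
r 0.02364843671749213 ang -177.2 Ftan 0.6187198415604862 Frad 0.46818839727736444 cw tan [ 0.693  -0.7209 -0.0004] out [-0.7209 -0.693  -0.0006]
1 0.19 [3.4, -2.9, 0.2]
2 0.38 [7.3, -5.2, 0.5]
3 0.56 [11.5, -6.7, 0.7]
4 0.75 [16.0, -7.3, 1.0]
5 0.94 [20.5, -7.2, 1.2]
6 1.12 [24.8, -6.2, 1.4]
7 1.31 [29.0, -4.3, 1.7]
8 1.5 [32.7, -1.8, 1.9]
9 1.69 [35.8, 1.4, 2.2]
10 1.88 [38.4, 5.1, 2.4]
11 2.06 [40.1, 9.2, 2.6]
12 2.25 [41.1, 13.6, 2.9]
13 2.44 [41.3, 18.1, 3.1]
14 2.62 [40.6, 22.5, 3.4]
15 2.81 [39.0, 26.8, 3.6]
16 3.0 [36.8, 30.7, 3.8]
```

View pics/q.png

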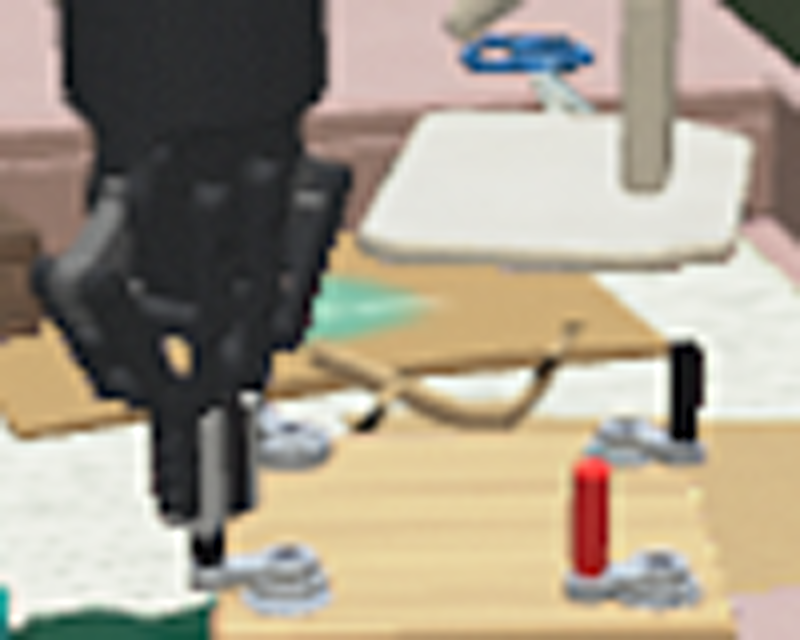

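The last post is gripped. Turning.

Call:
jog_arm:
  plan:
    - [[3.4, -3, 0], [0, 0, 0]]
    - [[7.3, -5.2, 0], [0, 0, 0]]
    - [[11.5, -6.7, 0.3], [0, 0, 0]]
    - [[16, -7.3, 0.6], [0, 0, 0]]
    - [[20.5, -7.2, 0.8], [0, 0, 0]]
    - [[24.8, -6.2, 1], [0, 0, 0]]
    - [[29, -4.3, 1.2], [0, 0, 0]]
    - [[32.7, -1.8, 1.5], [0, 0, 0]]

```text
time: 24.55
eef_pos: [0.4809, 0.0631, 0.0607]
orientation: [-2.884, -1.245, 0.0]
force: [-3.3, -2.6, 6.1]
opening: 0.01
```

Call:
jog_arm:
  plan:
    - [[3.1, 3.2, 0.2], [0, 0, 0]]
    - [[5.7, 6.9, 0.4], [0, 0, 0]]
    - [[7.4, 11, 0.6], [0, 0, 0]]
    - [[8.4, 15.4, 0.8], [0, 0, 0]]
    - [[8.6, 19.9, 1], [0, 0, 0]]
    - [[7.9, 24.3, 1.3], [0, 0, 0]]
    - [[6.3, 28.6, 1.5], [0, 0, 0]]
    - [[4.1, 32.5, 1.7], [0, 0, 0]]

```text
time: 25.35
eef_pos: [0.5073, 0.0436, 0.0589]
orientation: [-2.884, -1.245, -0.001]
force: [-1.7, 2.6, 1.0]
opening: 0.0104
```

Run:
```python
from h import *
st();ax=[.4833,.0387];a=ang(ax)
```

```text
t 25.35 pos [0.5073 0.0436 0.0589] yaw 46.7 tilt 0.05 F [-1.6569  2.5871  0.9971] open 0.010380073280848733 q [ 0.4601  0.2725 -0.7069  1.9536  0.21    0.9883  0.4704]
r 0.02454450797295683 ang 11.6 Ftan 2.867178608220076 Frad -1.1035641887910161 cw tan [-0.5754  0.8179 -0.0008] out [0.8179 0.5754 0.0006]
```

Call:
jog_arm:
  plan:
    - [[-1, 1.7, 0], [0, 0, 0]]
    - [[-2.5, 3.2, 0], [0, 0, 0]]
    - [[-4, 4.5, 0], [0, 0, 0]]
    - [[-5.5, 6, 0], [0, 0, 0]]
    - [[-6.5, 7, 0], [0, 0, 0]]
    - [[-6.5, 7, 0], [0, 0, 0]]

```text
time: 25.95
eef_pos: [0.5076, 0.0413, 0.0592]
orientation: [-2.874, -1.25, -0.007]
force: [-2.3, 26.2, -0.7]
opening: 0.0103
```

Run:
```python
from h import *
st();ax=[.4833,.0387];a=ang(ax)
```

```text
t 25.95 pos [0.5076 0.0413 0.0592] yaw 47.0 tilt 0.5 F [-2.3059 26.1512 -0.7137] open 0.010315041452924821 q [ 0.472   0.2715 -0.7083  1.9543  0.201   0.9853  0.4906]
r 0.0244699818148578 ang 6.1 Ftan 26.24844243665199 Frad 0.46823496793233216 cw tan [-0.6551  0.7555 -0.0084] out [0.7555 0.6552 0.0021]
```

Firm stop at 26 N, 176.7° swept. Release, lift, then move aside so both cameras can see.

Call:
jog_arm:
  plan:
    - [[0, 0, 0], [0, 0, 0]]
    - [[0, 0, 0], [0, 0, 0]]
    - [[5, -5, 0], [0, 0, 0]]
    - [[5, -5, -10], [0, 0, 0]]
    - [[5, -5, -30], [0, 0, 0]]
    - [[5, -5, -60], [0, 0, 0]]
    - [[5, -5, -100], [0, 0, 0]]
    - [[5, -5, -140], [0, 0, 0]]
  jaw: 0.45

```text
time: 26.75
eef_pos: [0.5071, 0.0408, 0.2011]
orientation: [2.884, 1.245, -0.0]
force: [1.4, 0.8, -0.2]
opening: 0.0473
```

Run:
```python
from h import *
st();delta([.38,-.28,.2])
```

```text
t 26.75 pos [0.5071 0.0408 0.2011] yaw 46.7 tilt 0.0 F [ 1.3778  0.7646 -0.1786] open 0.047300258909461206 q [ 0.5238  0.1108 -0.7317  1.7948  0.0776  1.2651  0.5867]
[0.38, -0.28, 0.2] shift [-320.6  127.6    1.1] turn [0. 0. 0.]
```

Call:
jog_arm:
  plan:
    - [[-30, 12, -10], [0, 0, 0]]
    - [[-70, 28, -20], [0, 0, 0]]
    - [[-115, 45, -20], [0, 0, 0]]
    - [[-160, 62, -20], [0, 0, 0]]
    - [[-205, 80, -20], [0, 0, 0]]
    - [[-250, 98, -20], [0, 0, 0]]
    - [[-290, 115, -20], [0, 0, 0]]
    - [[-320, 128, -20], [0, 0, 0]]

```text
time: 27.55
eef_pos: [0.3794, -0.2825, 0.2199]
orientation: [2.885, 1.241, 0.0]
force: [1.2, 0.7, -0.2]
opening: 0.0474
```

Run:
```python
from h import *
st()
t=snapshot('top');s=snapshot('side');cv2.imwrite('pics/fs.png',s)
crop(t,190,175,133,100,6,'pics/ft.png');crop(s,225,190,100,75,8,'pics/fs2.png')
cv2.imwrite('pics/ftf.png',t)
```

```text
t 27.55 pos [ 0.3794 -0.2825  0.2199] yaw 46.5 tilt 0.07 F [ 1.1914  0.7299 -0.191 ] open 0.047431561142862316 q [ 0.9194 -0.0118 -0.3677  1.858  -0.0037  1.2935  1.365 ]
```

View pics/fs.png

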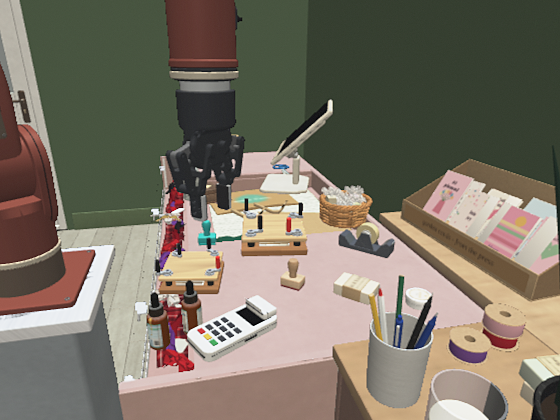

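View pics/ft.png

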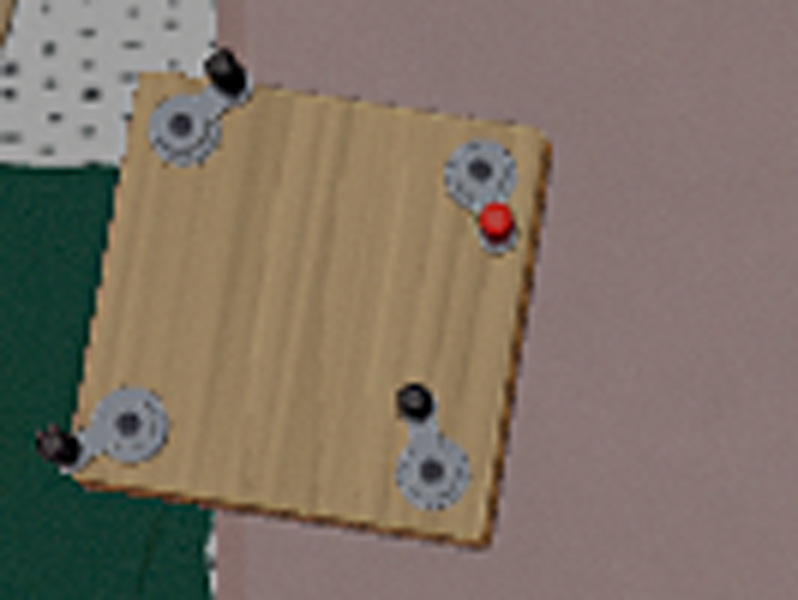

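View pics/fs2.png

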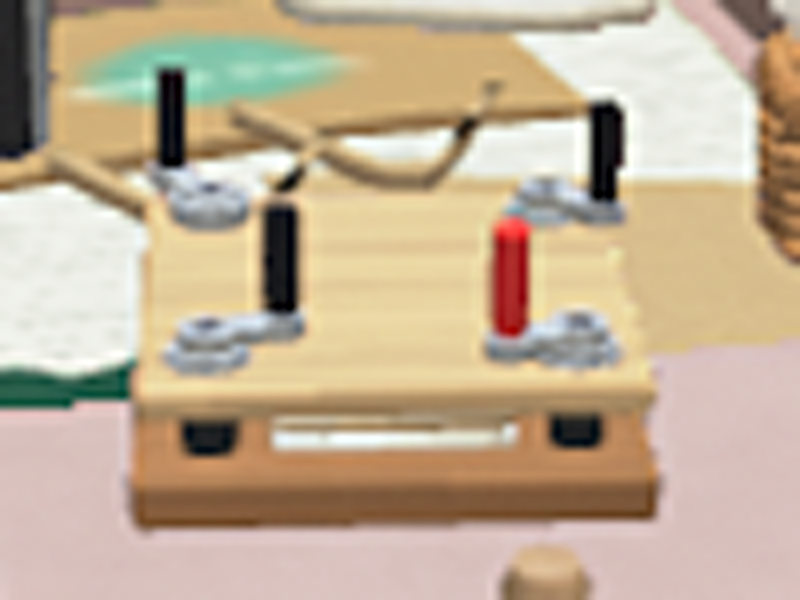

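The pictures show all four handles turned half round: red at top-crop (495,217), black at (415,398), (222,70) and (52,443). The stamp stands upright at side px (292,275). The board is down, and the bystanders look unmoved. One numeric check before handing in.

Run:
```python
from h import *
T=lambda x,y:((x+.5)/6-.5+190,(y+.5)/6-.5+175)
A={'red':(.594,.0198),'B':(.6123,.13),'C':(.5022,.1494),'D':(.4833,.0387)}
old={'red':(.6174,.023),'B':(.5995,.1511),'C':(.5123,.1272),'D':(.4595,.0375)}
new={'red':(495,215),'B':(220,62),'C':(46,436),'D':(415,398)}
for k in A:
    P=onplane('top',*T(*new[k]),.093)[:2]-A[k];o=np.array(old[k])-A[k]
    print(k,np.linalg.norm(P),np.degrees((np.arctan2(o[1],o[0])-np.arctan2(P[1],P[0]))%(2*np.pi)))
a=cv2.imread('pics/top0.png');b=cv2.imread('pics/ftf.png');d=cv2.absdiff(a,b).max(2)
for n,(x0,y0,x1,y1) in dict(reader=(365,250,430,320),soap=(338,155,382,198),tin=(366,118,395,146),tape=(250,105,310,162)).items():print(n,(d[y0:y1,x0:x1]>40).mean())
```

```text
red 0.023905206938117 174.06473297032827
B 0.02415937887791827 171.24172636374522
C 0.023576673603011612 187.76136444328696
D 0.023515280532441864 172.1103551074372
reader 0.004175824175824176
soap 0.0
tin 0.0
tape 0.0
```

Run:
```python
from h import *
st();print(sign_off())
```

```text
t 27.65 pos [ 0.3786 -0.2842  0.2195] yaw 46.3 tilt 0.06 F [-0.2912 -0.1291 -0.1764] open 0.04742472070555514 q [ 0.9204 -0.0104 -0.3655  1.8575 -0.0029  1.2933  1.3635]
the job is handed in; nothing more can be done
None
```

The stamp is off the press and standing on the bare counter, and all four nuts are tightened to their stops. I handed in at 27.65 s, and `sign_off` gives no verdict.

**What I did**
- **Stamp:** I lifted it by the knob and stood it at about (0.54, −0.13). The last side picture shows it upright and clear of the press.
- **Nuts:** I turned the red nut first, then its diagonal, then the two others. I finished each against its firm stop before starting the next.

**Last checks**

| Nut | Sweep at the tool | Sweep in the pictures | Force at the stop |
|---|---|---|---|
| Red (1) | 179° | 174° | 16 N |
| Diagonal (2) | 184° | 188° | 15 N |
| Third | 172° | 171° | 22 N |
| Last | 177° | 172° | 26 N |

- **Bystanders:** the soap, tin and tape dispenser showed no change between the first and last top pictures. The card reader's area changed by 0.4% of pixels, and the reader looks unmoved.
- **Board:** it looks down and level by eye. I did not measure its tilt.

**What disagreed**
- **Fingertip height:** the fingertips stood about 28 mm higher than the stated tool geometry implies. My first grasp therefore caught the knob where I had aimed for the block. I used the measured height from then on.
- **Nut 2 sweep:** both readings are a little over the possible 180°. I put that down to the lean of the nut and picture error.

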